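# Click the glides home on a bentwood footstool

### The arm

A 6-joint arm with a two-finger parallel gripper is mounted at the origin on the work surface. World frame = base frame: x ahead of the robot, y to its left, z up, the work surface at z = 0. Lengths are in m, angles in rad, forces in N, time in s.
With the tool pointing down it reaches from about 0.425 to 0.925 m from the base axis. Payload 12.5 kg.
Tool frame: the origin (TCP) lies at the very end of the fingers, on their centre line; the grasp point (between the pads) lies 19 mm behind it; z points along the fingers, x is the direction in which the jaws open and shut, and the axes are right-handed (so a half turn about z gives the same grasp; the last joint's range is limited). The gripper opens to 85 mm and grips with 20 to 120 N. Pads are 22 mm wide; open, the fingers measure 114 mm over their backs; the gripper's body (76 mm by 85 mm) begins 54 mm behind the grasp point. The pads swing forward as they close: fully open they stand 13 mm farther back than shut.
Start: joints at [-1.359, 0.491, 1.559, -0, 1.092, -0.106], TCP at [0.195, -0.594, 0.231] pointing down, gripper open.
Joint ranges: [-3.1, 3.1], [-0.84, 2.19], [0.05, 2.79], [-1.13, 4.28], [0.06, 2.93], [-2.69, 2.69]. Speed limits (rad/s): [2.22, 2.22, 2.79, 3.14, 3.14, 3.14].

### API

Orientations are given as [roll, pitch, yaw] about the fixed x, y, z axes, in that order (R = Rz(yaw) Ry(pitch) Rx(roll)).
In Python, from plant import read_state, capture, calibration, finish_job gives the robot as it stands.
- The arm moves only by the tool servo_tool, never from a script. Its argument "targets" is a list of rows, each an object with "gripper": the gripper command: -1 is shut, 1 is fully open, values between are in proportion; "delta_pos": the shift along the tool's x, y, z in units of 40 mm (1.0 is 40 mm), a list of three; "roll": the turn about the tool's z in units of 8 degrees (1.0 is 8 degrees). A call has 1 to 20 rows; each row shifts and turns the commanded pose from where the row before left it, along the tool's axes as they then stand; what a row does not reach is not made up. A row lasts 1/8 s, in which the tool goes at most 62.5 mm and 10.7 degrees, less where a joint would pass 70% of its speed; a pose out of reach is approached as far as the arm can. A call is refused whole if a number of a shift passes 1 or a number of a turn 1, either way. A call with a gripper value outside its range is refused whole. The fingers move at their own pace and stop on an object; "squeeze" is the grip in N (left out, the last holds). Time passes only in rows, so rows that do not move let the fingers close. It gives the time, the measured TCP pose, the force and the opening at its end, in the units of the state.
- read_state(): the state, without advancing time (a new reading comes with each control period).
- capture(name): name is "scene" or "top" or "wrist"; returns the picture (420x560x3 uint8, red, green, blue); there is no depth.
- calibration(name): a dict with "fovy" (degrees; the focal length in pixels is half the picture's height over the tangent of half this angle, whatever the lens; pixels are square), "cx", "cy" (the principal point, pixels), "world_from_camera" (4x4, takes a point from camera to world coordinates); the wrist camera has in their place "hand_eye" (4x4, takes a point from camera to tool coordinates, whose origin is the TCP and whose axes are the tool frame's). Camera axes: x right, y up, looking along -z (the intrinsics and any distortion apply to the point x, -y, -z); pixel columns grow to the right and rows downward; lengths in m; the calibration is good to about 2 mm. The wrist camera is an equidistant fisheye: a pixel r from the principal point sees the ray r / f radians off the axis. A picture is of the moment at which its call begins: read the wrist's pose just before it. calibration takes no time and is no camera call.
- finish_job(): hands the job in, once; it reports no verdict.
The state is a dict: "time": time; "joints": joint angles; "qd": joint speeds; "joint_torque": joint torques, N m; "ee_pos": TCP position; "eef_rot": TCP orientation; "contact_force": force on the tool from outside, world axes, zero at the start; "ft_torque": the same for the moment, N m; "width": finger opening in m.
Only numpy, scipy, OpenCV 4.12 (cv2) and the standard library are available. Lean on these libraries where they do the work, as an engineer would, in place of code of your own. Each camera call takes 0.05 s, during which the arm holds its last target.

### The job

The footstool is upside down in its assembly jig and the glides on the two legs nearest you have only been started by hand. Take the seating tool from the wooden tool block, fit its cup over each of these two glides in turn and press it down squarely, in line with the leg, until it clicks fully home against the leg's steel collar. Then set the tool back upright in its well in the block without dropping it, let go, and leave the other things on the bench where they are.

Things in the scene. Friction and masses are not known exactly. Their poses are not given: they have to be found in the camera images.
- stool: Bent plywood footstool, upside down, clamped in a jig, all fixed. Origin on the bench between the near legs, z up. The shell is an arch 424 mm long (x = -12 to 412 mm), 280 mm wide, about 100 mm high. Two clamps at x = 200, y = +-165 mm, 180 mm high. The two near steel legs (y = +-100 mm) lean 28 degrees towards -x and have unfinished glides; the two far ones are finished.
- glide_l_top (a point): Sleeve glide on the near leg, left (+y) side: white plastic, 66 mm long, 41 mm across, with a round flat foot 50 mm across, 10 mm thick, at its free end. This point: middle of the foot's outer face, 0.17 to 0.21 m above the bench. Its z axis runs along the leg, out of its end, 28 degrees from vertical: press along -z.
- glide_r_top (a point): Sleeve glide on the near leg, right (-y) side: white plastic, 66 mm long, 41 mm across, with a round flat foot 50 mm across, 10 mm thick, at its free end. This point: middle of the foot's outer face. Axes as for the left one.
- glide_l (a joint): How far the left glide is pushed along its leg, m: 0 to 0.004 as started, 0.018 home (its lip on the leg's welded collar, no bare tube between). 2.5 N of friction holds it. A sprung tongue rides over a bead on the tube: the push rises to 10 N or a little more at 0.009; past about 0.014 it snaps over and draws the glide home; let go earlier and the glide springs back to about 0.0065.
- glide_r (a joint): The same for the right glide.
- seating_tool: Tool 150 mm long, about 0.35 kg: grey plastic cup 70 mm across and 27 mm high, steel shank, steel guard 52 mm across at 64 to 70 mm, square beech handle 32 x 32 mm from 70 to 146 mm. Origin: middle of the cup's mouth; z to the handle's end; x, y square to the handle's flats. The mouth is a recess 60 mm across, 9.5 mm deep, loose over a glide's 50 mm foot. Stands upright in the block's well.
- cup_seat (a point): Middle of the flat bottom of the cup's recess (9.5 mm from the tool's origin along its z), which bears on the glide's foot.
- tool_grip (a point): Good place to grip the seating tool: on the handle's axis, 118 mm from the cup's mouth, 32 mm below the handle's end.
- tool_block: Fixed wooden tool block 170 (x) x 100 (y) x 36 (z) mm, origin under its middle on the bench. A round well holds the seating tool. Three small tools with wooden handles are fixed upright in it at about x = -55 mm, y = -30, 0 and 30 mm, up to 121 mm above the bench.
- well (a point): Middle of the well's floor, 14 mm above the bench, at x = 32 mm of the block. The well is 79 mm across and 22 mm deep; the tool standing in it has its origin here, give or take 4.5 mm.
- parts_bin: Fixed open red bin 170 x 115 x 65 mm with spare glides, not part of the job. Origin under its middle. Block and bin stand one on either side, either way round.
- dividers: Loose bystander: steel spring dividers lying flat, 155 mm long, 60 mm wide. Origin under its middle.
- mallet: Loose bystander: wooden mallet lying flat, 260 mm long, head 130 x 65 x 64 mm. Origin under its handle, near the middle of its length.
- glue_bottle: Loose bystander: upright white bottle, 68 mm across, 170 mm high. Origin at its base.
- screw_jar: Loose bystander: jar 72 mm across, 85 mm high. Origin at its base.
- screwdriver: Loose bystander: screwdriver 210 mm long, lying flat. Origin under its middle.
There are look-alikes about, which are no part of the job. Leave any green or red look-alike of the seating_tool alone.

How it is judged:
On the way, in this order (a step that is already met when the one before it is completed fails the run):
1. one of the two glides is clicked home (value of joint any of glide_l, glide_r above 0.0165 m), for 0.2 s.
2. both glides are clicked home (value of joint each of glide_l, glide_r above 0.0165 m), for 0.2 s.
At the end, for the whole second after the job is handed in: Both glides are home (within 1.5 mm of the collar), and the seating tool stands upright (within 6 degrees) on the floor of its well in the tool block (within 8 mm of the well's middle, within 5 mm of its floor), released and at rest (all of step 2 and horizontal distance between seating_tool and well below 0.008 m and z of seating_tool in the frame of well below 0.005 m and angle between seating_tool's own z axis and vertical below 0.1 rad and linear speed of seating_tool below 0.02 m/s and contact force between the fingers and seating_tool below 0.1 N); the robot touches nothing.
It fails at once if the seating tool presses on a glide out of square, more than 12 degrees off the leg's axis, with more than 6 N ((distance between cup_seat and glide_l_top below 0.04 m and contact force between seating_tool and stool above 6 N and angle between the z axis of seating_tool and the z axis of glide_l_top, either way round above 0.21 rad) or (distance between cup_seat and glide_r_top below 0.04 m and contact force between seating_tool and stool above 6 N and angle between the z axis of seating_tool and the z axis of glide_r_top, either way round above 0.21 rad)).
It fails at once if a glide is driven on by something other than the seating tool's cup ((value of joint glide_l between 0.0095 and 0.0118 m and distance between cup_seat and glide_l_top above 0.012 m) or (value of joint glide_r between 0.0095 and 0.0118 m and distance between cup_seat and glide_r_top above 0.012 m)).
It fails at once if the seating tool is let go more than 25 mm above its place in the well (z of seating_tool in the frame of well above 0.025 m and contact force between the fingers and seating_tool below 0.05 N).
It fails at once if a loose bystander is moved by more than 30 mm (distance of any of dividers, mallet, glue_bottle, screw_jar, screwdriver from where it was at the start of the episode above 0.03 m).
It also fails if it takes over 50 s, if anything falls off the work surface, if the arm or the gripper's body presses on something with over 40 N, if the wrist force passes 120 N, or if a joint passes its speed limit or range.

## Working session

There is one attempt and no reset: what is moved stays moved. The work goes in short steps, Python scripts to look and compute and a tool call to move; the robot and the scene stay as the last step left them, time stands still between calls to the robot, and variables do not carry over. Pictures are saved under pics/ and viewed, and the job is handed in when it is done.

Besides the shell and the picture viewer there is one more tool, called after ">>>" by a JSON object that holds its "op" and its "data". servo_tool: Moves the arm, as the interface text tells. Its arguments: {"type":"object","properties":{"targets":{"type":"array","items":{"type":"object","properties":{"gripper":{"type":"number"},"delta_pos":{"type":"array","items":{"type":"number"}},"roll":{"type":"number"}}}},"squeeze":{"type":"number"}},"required":["targets"]}

```bash
mkdir -p pics; ls; cat > h.py <<'E'
import numpy as np,cv2
from plant import read_state,capture,calibration
def save(n,f):
    im=capture(n); cv2.imwrite('pics/'+f,im[:,:,::-1]); np.save('pics/'+f[:-4]+'.npy',im); return im
E
python3 - <<'E'
from h import *
s=read_state()
for k in s: print(k,np.round(s[k],3))
for n in('scene','top','wrist'):
    save(n,n+'0.png'); print(n,calibration(n))
E
```

```text
pics
time 0.0
joints [-1.359  0.492  1.56   0.     1.092 -0.106]
qd [ 0.001 -0.001 -0.001  0.002  0.001  0.   ]
joint_torque [ 3.0000e-03 -6.1845e+01 -2.6159e+01  0.0000e+00  4.0000e-03  0.0000e+00]
ee_pos [ 0.195 -0.593  0.231]
eef_rot [-3.141e+00  1.000e-03 -1.253e+00]
contact_force [-0.393 -0.35  -0.774]
ft_torque [-0.035 -0.024  0.023]
width 0.086
scene {'fovy': 46.404557064603466, 'cx': 274.3572610318222, 'cy': 214.0312876956162, 'world_from_camera': array([[-0.67415243, -0.50939306,  0.53482447,  1.15996269],
       [ 0.73830266, -0.44449266,  0.50728243,  0.76480486],
       [-0.0206806 ,  0.736848  ,  0.67574206,  1.056594  ],
       [ 0.        ,  0.        ,  0.        ,  1.        ]])}
top {'fovy': 46.849430170974045, 'cx': 272.7007760942435, 'cy': 206.7635674737201, 'world_from_camera': array([[ 1.62986319e-03,  9.97716067e-01, -6.75277174e-02,
         3.40887181e-01],
       [-9.99985387e-01,  1.27804010e-03, -5.25292788e-03,
         6.42745584e-02],
       [-5.15462742e-03,  6.75352921e-02,  9.97703570e-01,
         1.60261208e+00],
       [ 0.00000000e+00,  0.00000000e+00,  0.00000000e+00,
         1.00000000e+00]])}
wrist {'fovy': 65.70646984690485, 'cx': 279.5406600327132, 'cy': 206.40561183100922, 'hand_eye': array([[ 9.99999723e-01,  5.42097329e-04, -5.09785454e-04,
        -7.49528394e-04],
       [ 3.72828580e-04, -9.57861550e-01, -2.87230069e-01,
        -7.33668158e-02],
       [-6.44010538e-04,  2.87229799e-01, -9.57861487e-01,
        -1.42383032e-01],
       [ 0.00000000e+00,  0.00000000e+00,  0.00000000e+00,
         1.00000000e+00]])}
```

View pics/scene0.png

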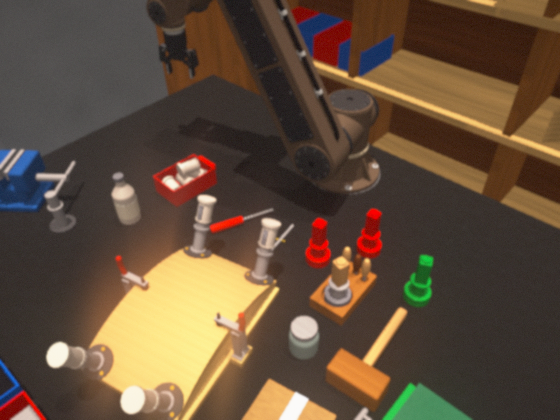

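View pics/top0.png

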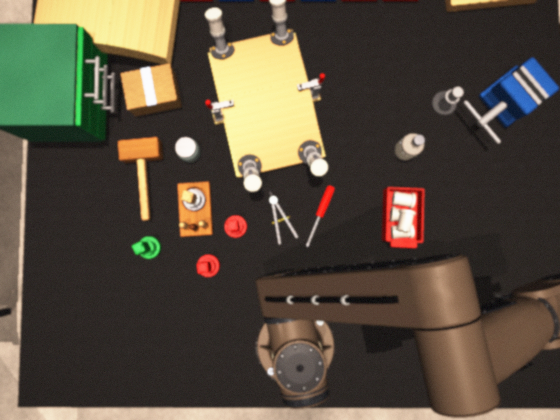

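View pics/wrist0.png

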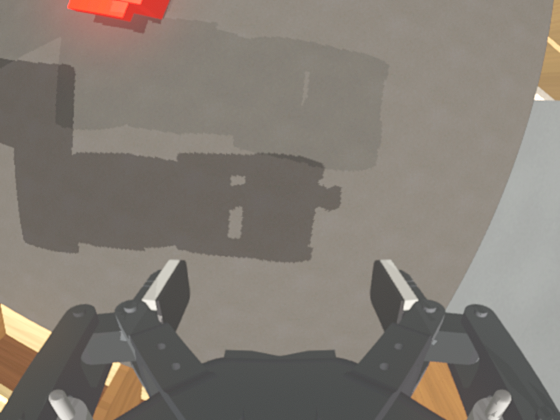

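```bash
cat >> h.py <<'E'
def ray(n,u,v):
    c=calibration(n); f=210/np.tan(np.radians(c['fovy']/2)); T=c['world_from_camera']
    d=np.array([(u-c['cx'])/f,-(v-c['cy'])/f,-1.]); d=T[:3,:3]@d
    return T[:3,3],d/np.linalg.norm(d)
def onz(n,u,v,z):
    o,d=ray(n,u,v); return o+d*(z-o[2])/d[2]
def tri(p,q,n1='top',n2='scene'):
    o1,d1=ray(n1,*p);o2,d2=ray(n2,*q)
    A=np.c_[d1,-d2]; t=np.linalg.lstsq(A,o2-o1,rcond=None)[0]
    a=o1+d1*t[0];b=o2+d2*t[1]; return (a+b)/2,np.linalg.norm(a-b)
def proj(n,p):
    c=calibration(n); f=210/np.tan(np.radians(c['fovy']/2)); T=c['world_from_camera']
    q=T[:3,:3].T@(np.asarray(p)-T[:3,3]); return c['cx']-f*q[0]/q[2],c['cy']+f*q[1]/q[2]
def wray(s,u,v):
    from scipy.spatial.transform import Rotation as R
    c=calibration('wrist'); f=210/np.tan(np.radians(c['fovy']/2)); H=c['hand_eye']
    x,y=u-c['cx'],v-c['cy']; r=np.hypot(x,y); th=r/f
    d=np.array([np.sin(th)*x/r,-np.sin(th)*y/r,-np.cos(th)])
    Rt=R.from_euler('xyz',s['eef_rot']).as_matrix()
    return Rt@H[:3,3]+s['ee_pos'],Rt@H[:3,:3]@d
def wz(s,u,v,z):
    o,d=wray(s,u,v); return o+d*(z-o[2])/d[2]
def wproj(s,p):
    from scipy.spatial.transform import Rotation as R
    c=calibration('wrist'); f=210/np.tan(np.radians(c['fovy']/2)); H=c['hand_eye']
    Rt=R.from_euler('xyz',s['eef_rot']).as_matrix()
    q=H[:3,:3].T@(Rt.T@(np.asarray(p)-s['ee_pos'])-H[:3,3]); r=np.hypot(q[0],q[1]); th=np.arctan2(r,-q[2])*f
    return c['cx']+th*q[0]/r,c['cy']-th*q[1]/r
E
python3 - <<'E'
from h import *
a=cv2.imread('pics/top0.png'); cv2.imwrite('pics/topcrop.png',cv2.resize(a[130:280,130:340],None,fx=3.6,fy=3.6,interpolation=cv2.INTER_CUBIC))
a=cv2.imread('pics/scene0.png'); cv2.imwrite('pics/scenecrop.png',cv2.resize(a[180:320,170:400],None,fx=3.4,fy=3.4,interpolation=cv2.INTER_CUBIC))
E
```

```text
(no output)
```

View pics/topcrop.png

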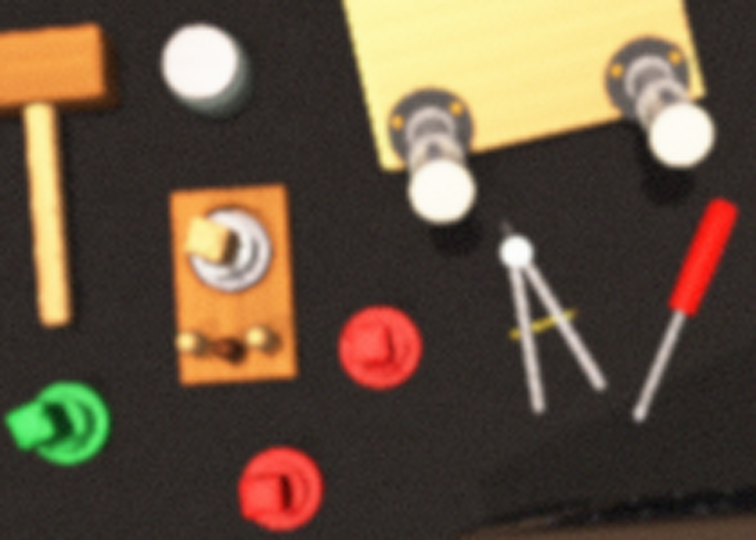

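View pics/scenecrop.png

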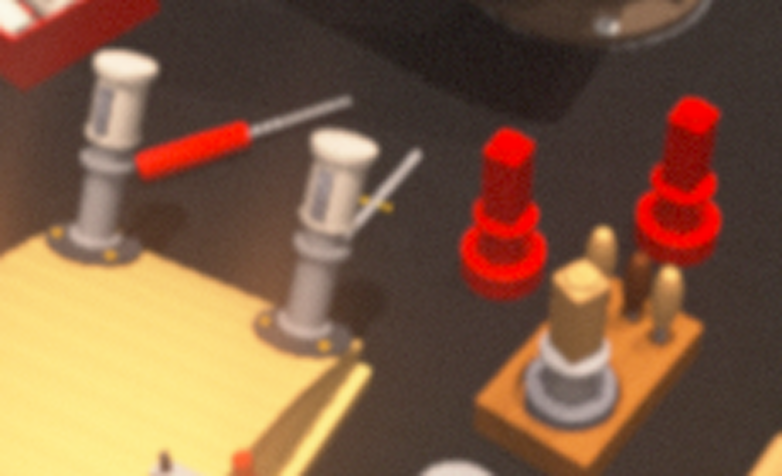

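```bash
python3 - <<'E'
from h import *
T=lambda u,v:(130+(u+.5)/3.6-.5,130+(v+.5)/3.6-.5)
S=lambda u,v:(170+(u+.5)/3.4-.5,180+(v+.5)/3.4-.5)
print('L',tri(T(442,190),S(345,146)))
print('R',tri(T(681,135),S(126,65)))
print('handle end',tri(T(211,240),S(581,278)))
for p in [(172,190),(285,185),(297,375),(180,383)]: print(onz('top',*T(*p),.036))
print('tool cup', onz('top',*T(231,250),.014+.027))
for p in [(390,168),(502,150)]: print('flange?',onz('top',*T(*p),.0))
for p in [(430,125),(647,77)]: print('leg base',onz('top',*T(*p),.1))
for n,p in dict(r1=(380,347),r2=(281,489),g=(80,424)).items(): print(n,onz('top',*T(*p),.015))
# glide disc via mask
im=np.load('pics/top0.npy').astype(int)
m=((im.min(2)>185)).astype(np.uint8)
n,l,st,c=cv2.connectedComponentsWithStats(m)
for i in range(1,n):
    if st[i,4]>40: print(st[i],c[i])
E
```

```text
L (array([0.50690669, 0.13182205, 0.19360789]), np.float64(0.0018753854660251829))
R (array([ 0.55249137, -0.0628983 ,  0.1935377 ]), np.float64(0.0006768574972747371))
handle end (array([0.46895605, 0.32619847, 0.1567662 ]), np.float64(0.0029149635575043712))
[0.52592644 0.38269955 0.036     ]
[0.53057507 0.28054047 0.036     ]
[0.35914063 0.26796143 0.036     ]
[0.3518099  0.37291747 0.036     ]
tool cup [0.47116023 0.32779529 0.041     ]
flange? [0.55084627 0.18850304 0.        ]
flange? [0.56770738 0.08495359 0.        ]
leg base [0.5753675  0.14624266 0.1       ]
leg base [ 0.61760534 -0.042289    0.1       ]
r1 [0.38494135 0.19538149 0.015     ]
r2 [0.25633177 0.28414551 0.015     ]
g [0.31465344 0.46739702 0.015     ]
[270   0  15   5  53] [276.8490566    1.50943396]
[206   8  15  12 134] [212.88059701  13.32089552]
[95 60  3 37 53] [96.18867925 76.71698113]
[140  67  17  39 408] [148.05882353  85.86029412]
[522  67  25  30  99] [534.4040404   81.71717172]
[515  73  25  30  85] [527.38823529  88.4       ]
[302  80  16   8  87] [309.43678161  83.77011494]
[454  88   8   9  59] [457.44067797  91.81355932]
[213  99  21  10 114] [222.20175439 103.94736842]
[466 102  39  40 209] [487.87559809 116.62679426]
[404 136  14  17  89] [408.6741573  145.25842697]
[415 136   8   8  55] [418.56363636 139.54545455]
[176 138  20  19 302] [185.1986755  146.84768212]
[311 159  16  16 210] [318.61904762 166.61904762]
[244 174  17  17 216] [252.18055556 182.27777778]
[190 189  14  19  95] [197.86315789 196.28421053]
[395 193  21  13 212] [404.85849057 198.84433962]
[270 196   9  13  62] [273.29032258 200.90322581]
[393 209   6  10  53] [395.20754717 213.54716981]
[393 210  22  27 340] [405.62941176 224.28823529]
[ 39 409  29  11 248] [ 52.60080645 413.68145161]
[ 66 410  11  10  71] [ 71.8028169  415.36619718]
[186 410  33  10 230] [199.93043478 414.07826087]
[375 411  13   9  63] [381.44444444 416.50793651]
```

>>> {"op": "servo_tool", "data": {"targets": [{"delta_pos": [-0.375, -0.79, -0.27], "gripper": 1}, {"delta_pos": [-0.375, -0.79, -0.27], "gripper": 1}, {"delta_pos": [-0.375, -0.79, -0.27], "gripper": 1}, {"delta_pos": [-0.375, -0.79, -0.27], "gripper": 1}, {"delta_pos": [-0.375, -0.79, -0.27], "gripper": 1}, {"delta_pos": [-0.375, -0.79, -0.27], "gripper": 1}, {"delta_pos": [-0.375, -0.79, -0.27], "gripper": 1}, {"delta_pos": [-0.375, -0.79, -0.27], "gripper": 1}, {"delta_pos": [-0.375, -0.79, -0.27], "gripper": 1}, {"delta_pos": [-0.375, -0.79, -0.27], "gripper": 1}, {"delta_pos": [-0.375, -0.79, -0.27], "gripper": 1}, {"delta_pos": [-0.375, -0.79, -0.27], "gripper": 1}]}}

```text
$.targets[0]: bad value
```

>>> {"op": "servo_tool", "data": {"targets": [{"delta_pos": [-0.79, -0.39, 0], "gripper": 1}, {"delta_pos": [-0.79, -0.39, 0], "gripper": 1}, {"delta_pos": [-0.79, -0.39, 0], "gripper": 1}, {"delta_pos": [-0.79, -0.39, 0], "gripper": 1}, {"delta_pos": [-0.79, -0.39, 0], "gripper": 1}, {"delta_pos": [-0.79, -0.39, 0], "gripper": 1}, {"delta_pos": [-0.79, -0.39, 0], "gripper": 1}, {"delta_pos": [-0.79, -0.39, 0], "gripper": 1}, {"delta_pos": [-0.79, -0.39, 0], "gripper": 1}, {"delta_pos": [-0.79, -0.39, 0], "gripper": 1}]}}

```text
$.targets[0]: bad value
```

>>> {"op": "servo_tool", "data": {"targets": [{"delta_pos": [-0.82, -0.02, 0.19], "gripper": 1}, {"delta_pos": [-0.82, -0.02, 0.19], "gripper": 1}, {"delta_pos": [-0.82, -0.02, 0.19], "gripper": 1}, {"delta_pos": [-0.82, -0.02, 0.19], "gripper": 1}, {"delta_pos": [-0.82, -0.02, 0.19], "gripper": 1}, {"delta_pos": [-0.82, -0.02, 0.19], "gripper": 1}, {"delta_pos": [-0.82, -0.02, 0.19], "gripper": 1}, {"delta_pos": [-0.82, -0.02, 0.19], "gripper": 1}, {"roll": -0.94, "gripper": 1}, {"roll": -0.94, "gripper": 1}, {"roll": -0.94, "gripper": 1}, {"roll": -0.94, "gripper": 1}, {"roll": -0.94, "gripper": 1}, {"roll": -0.94, "gripper": 1}, {"roll": -0.94, "gripper": 1}, {"roll": -0.94, "gripper": 1}]}}

```text
$.targets[0]: bad value
```

```bash
python3 - <<'E'
from h import *
s=read_state(); print(s['time'],s['ee_pos'],s['eef_rot'],s['joints'])
save('wrist','w1.png'); save('top','t1.png')
E
```

```text
0.15 [ 0.19528832 -0.59355275  0.23088425] [-3.14149816e+00  7.69790578e-04 -1.25299933e+00] [-1.35860286e+00  4.91401016e-01  1.55928102e+00  1.44545419e-05
  1.09168608e+00 -1.05610163e-01]
```

View pics/w1.png

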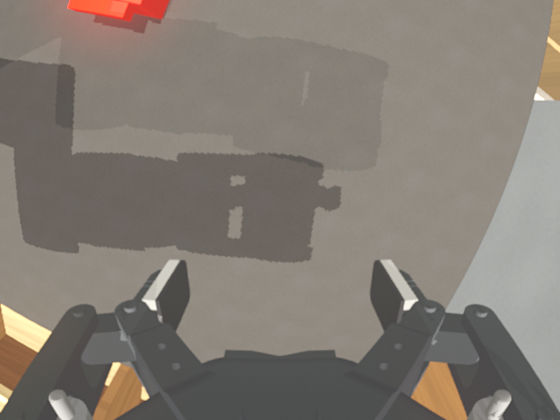

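>>> {"op": "servo_tool", "data": {"targets": [{"delta_pos": [-0.375, -0.79, -0.27], "roll": 0, "gripper": 1}, {"delta_pos": [-0.375, -0.79, -0.27], "roll": 0, "gripper": 1}, {"delta_pos": [-0.375, -0.79, -0.27], "roll": 0, "gripper": 1}, {"delta_pos": [-0.375, -0.79, -0.27], "roll": 0, "gripper": 1}, {"delta_pos": [-0.375, -0.79, -0.27], "roll": 0, "gripper": 1}, {"delta_pos": [-0.375, -0.79, -0.27], "roll": 0, "gripper": 1}, {"delta_pos": [-0.375, -0.79, -0.27], "roll": 0, "gripper": 1}, {"delta_pos": [-0.375, -0.79, -0.27], "roll": 0, "gripper": 1}, {"delta_pos": [-0.375, -0.79, -0.27], "roll": 0, "gripper": 1}, {"delta_pos": [-0.375, -0.79, -0.27], "roll": 0, "gripper": 1}, {"delta_pos": [-0.375, -0.79, -0.27], "roll": 0, "gripper": 1}, {"delta_pos": [-0.375, -0.79, -0.27], "roll": 0, "gripper": 1}]}}

```text
time: 1.75
ee_pos: [0.5, -0.3033, 0.3612]
eef_rot: [3.142, -0.0, -1.253]
contact_force: [-1.0, 0.3, 0.4]
width: 0.0853
```

>>> {"op": "servo_tool", "data": {"targets": [{"delta_pos": [-0.79, -0.39, 0], "roll": 0, "gripper": 1}, {"delta_pos": [-0.79, -0.39, 0], "roll": 0, "gripper": 1}, {"delta_pos": [-0.79, -0.39, 0], "roll": 0, "gripper": 1}, {"delta_pos": [-0.79, -0.39, 0], "roll": 0, "gripper": 1}, {"delta_pos": [-0.79, -0.39, 0], "roll": 0, "gripper": 1}, {"delta_pos": [-0.79, -0.39, 0], "roll": 0, "gripper": 1}, {"delta_pos": [-0.79, -0.39, 0], "roll": 0, "gripper": 1}, {"delta_pos": [-0.79, -0.39, 0], "roll": 0, "gripper": 1}, {"delta_pos": [-0.79, -0.39, 0], "roll": 0, "gripper": 1}, {"delta_pos": [-0.79, -0.39, 0], "roll": 0, "gripper": 1}]}}

```text
time: 3.0
ee_pos: [0.5487, 0.0459, 0.3609]
eef_rot: [3.142, -0.0, -1.253]
contact_force: [0.5, -0.5, -0.4]
width: 0.0853
```

>>> {"op": "servo_tool", "data": {"targets": [{"delta_pos": [-0.82, -0.02, 0.19], "roll": 0, "gripper": 1}, {"delta_pos": [-0.82, -0.02, 0.19], "roll": 0, "gripper": 1}, {"delta_pos": [-0.82, -0.02, 0.19], "roll": 0, "gripper": 1}, {"delta_pos": [-0.82, -0.02, 0.19], "roll": 0, "gripper": 1}, {"delta_pos": [-0.82, -0.02, 0.19], "roll": 0, "gripper": 1}, {"delta_pos": [-0.82, -0.02, 0.19], "roll": 0, "gripper": 1}, {"delta_pos": [-0.82, -0.02, 0.19], "roll": 0, "gripper": 1}, {"delta_pos": [-0.82, -0.02, 0.19], "roll": 0, "gripper": 1}, {"delta_pos": [0, 0, 0], "roll": -0.94, "gripper": 1}, {"delta_pos": [0, 0, 0], "roll": -0.94, "gripper": 1}, {"delta_pos": [0, 0, 0], "roll": -0.94, "gripper": 1}, {"delta_pos": [0, 0, 0], "roll": -0.94, "gripper": 1}, {"delta_pos": [0, 0, 0], "roll": -0.94, "gripper": 1}, {"delta_pos": [0, 0, 0], "roll": -0.94, "gripper": 1}, {"delta_pos": [0, 0, 0], "roll": -0.94, "gripper": 1}, {"delta_pos": [0, 0, 0], "roll": -0.94, "gripper": 1}]}}

```text
time: 5.0
ee_pos: [0.4727, 0.2959, 0.3]
eef_rot: [3.141, 0.0, -0.199]
contact_force: [0.4, 0.4, 0.2]
width: 0.0856
```

```bash
python3 - <<'E'
from h import *
s=read_state(); print(s['time'],s['ee_pos'],s['eef_rot'],s['joints'])
save('wrist','w2.png')
print([wproj(s,p) for p in [(.471,.327,.164),(.473,.328,.041),(.507,.132,.193),(.552,-.063,.193)]])
E
```

```text
5.0 [0.47274164 0.29593757 0.29996219] [ 3.14137454e+00  1.53022201e-04 -1.98678068e-01] [ 4.40924589e-01  3.30441491e-01  1.63164861e+00 -9.04963481e-05
  1.17975552e+00  6.39637144e-01]
[(np.float64(270.59811683101816), np.float64(162.2127901073381)), (np.float64(274.6622184720641), np.float64(145.67048841467675)), (np.float64(344.54138493650356), np.float64(350.2842376065777)), (np.float64(386.35416078586263), np.float64(436.74960574829356))]
```

View pics/w2.png

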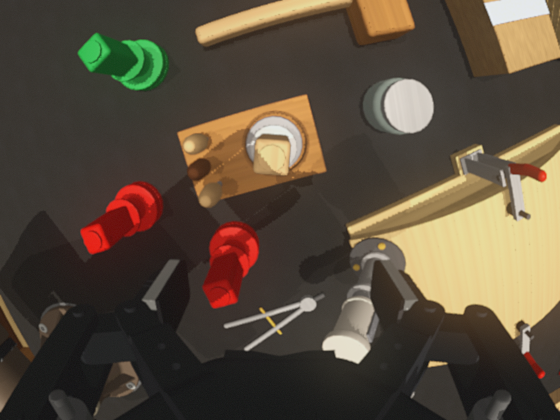

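```bash
python3 - <<'E'
from h import *
a=cv2.imread('pics/w2.png'); cv2.imwrite('pics/w2c.png',cv2.resize(a[85:215,170:350],None,fx=4.4,fy=4.4,interpolation=cv2.INTER_CUBIC))
E
```

```text
(no output)
```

View pics/w2c.png

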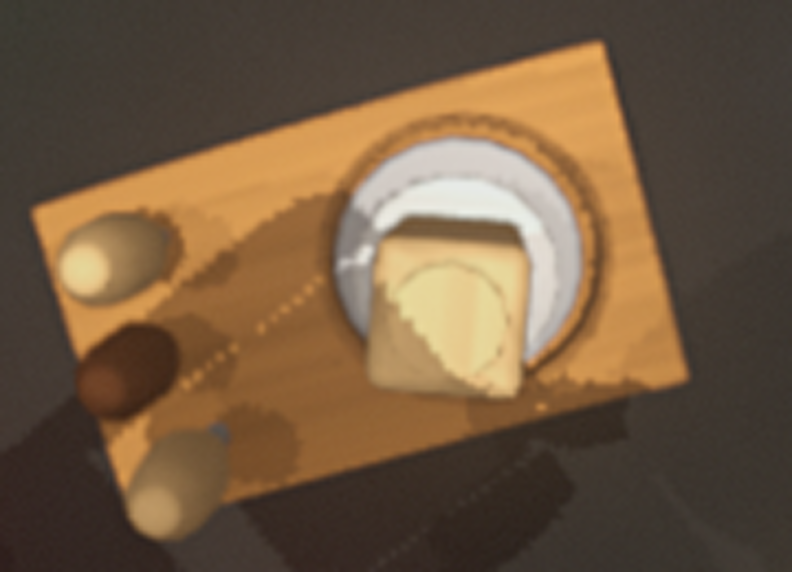

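```bash
python3 - <<'E'
from h import *
s=dict(ee_pos=np.array([0.47274164,0.29593757,0.29996219]),eef_rot=[3.14137454,1.53022201e-04,-1.98678068e-01])
W=lambda u,v:(170+(u+.5)/4.4-.5,85+(v+.5)/4.4-.5)
q=np.array([wz(s,*W(*p),.161) for p in [(375,237),(528,245),(522,397),(370,390)]])
print(q,q.mean(0)); 
for i in range(4): d=q[(i+1)%4]-q[i]; print(np.linalg.norm(d),np.degrees(np.arctan2(d[1],d[0])))
b=np.array([wz(s,*W(*p),.036) for p in [(33,208),(603,40),(688,380)]]);print(b)
bx=(b[1]-b[0])/np.linalg.norm(b[1]-b[0]);by=(b[1]-b[2]);print(np.linalg.norm(b[1]-b[0]),np.linalg.norm(by),np.degrees(np.arctan2(bx[1],bx[0])),np.degrees(np.arctan2(by[1],by[0])))
c=(b[0]+b[2])/2; print('centre',c,'well',c+.032*bx)
print('wellrim',wz(s,*W(470,243),.036)); print('cup top',wz(s,*W(460,258),.041))
E
```

```text
[[0.46171863 0.3497569  0.161     ]
 [0.49081098 0.34217385 0.161     ]
 [0.48377093 0.31243883 0.161     ]
 [0.45422691 0.31991577 0.161     ]] [0.47263186 0.33107134 0.161     ]
0.030064382777511698 -14.609328284325901
0.03055705982670786 -103.32003751352755
0.030475467563215976 165.79789650017796
0.030767172743001437 75.90695265390904
[[0.35416248 0.37237308 0.036     ]
 [0.52441233 0.3838354  0.036     ]
 [0.53059081 0.28319259 0.036     ]]
0.1706352780693576 0.10083228261578292 3.8517094791604416 93.51299061612517
centre [0.44237664 0.32778284 0.036     ] well [0.47430436 0.32993242 0.036     ]
wellrim [0.47645555 0.33426014 0.036     ]
cup top [0.47299652 0.33108141 0.041     ]
```

>>> {"op": "servo_tool", "data": {"targets": [{"delta_pos": [0, 0, 0], "roll": 0.35, "gripper": 1}, {"delta_pos": [-0.11, -0.43, 0.15], "roll": 0, "gripper": 1}, {"delta_pos": [-0.11, -0.43, 0.15], "roll": 0, "gripper": 1}, {"delta_pos": [0, 0, 0.73], "roll": 0, "gripper": 1}, {"delta_pos": [0, 0, 0.73], "roll": 0, "gripper": 1}, {"delta_pos": [0, 0, 0.73], "roll": 0, "gripper": 1}, {"delta_pos": [0, 0, 0.73], "roll": 0, "gripper": 1}, {"delta_pos": [0, 0, 0.73], "roll": 0, "gripper": 1}, {"delta_pos": [0, 0, 0.73], "roll": 0, "gripper": 1}, {"delta_pos": [0, 0, 0], "roll": 0, "gripper": 1}]}}

```text
time: 6.3
ee_pos: [0.4718, 0.332, 0.1107]
eef_rot: [3.139, 0.003, -0.251]
contact_force: [-0.9, -0.1, 0.1]
width: 0.0854
```

```bash
python3 - <<'E'
from h import *
s=read_state(); print(s['time'],s['ee_pos'],s['eef_rot'],s['contact_force'])
save('wrist','w3.png')
E
```

```text
6.3 [0.47181497 0.33195991 0.11065665] [ 3.13868579e+00  3.10007836e-03 -2.51051001e-01] [-0.87642958 -0.10725671  0.06596209]
```

View pics/w3.png

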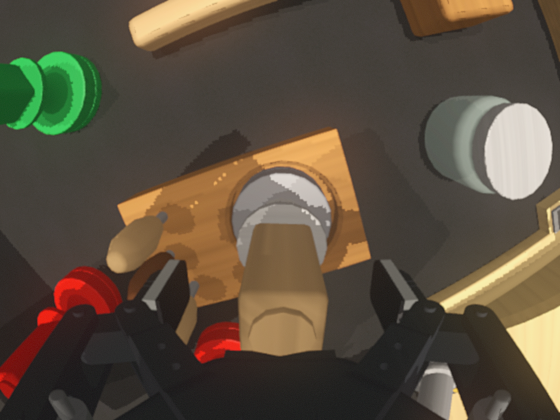

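>>> {"op": "servo_tool", "data": {"targets": [{"delta_pos": [0, 0, 0], "roll": 0, "gripper": -1}, {"delta_pos": [0, 0, 0], "roll": 0, "gripper": -1}, {"delta_pos": [0, 0, 0], "roll": 0, "gripper": -1}, {"delta_pos": [0, 0, 0], "roll": 0, "gripper": -1}, {"delta_pos": [0, 0, 0], "roll": 0, "gripper": -1}, {"delta_pos": [0, 0, 0], "roll": 0, "gripper": -1}], "squeeze": 25}}

```text
time: 7.1
ee_pos: [0.473, 0.3316, 0.1136]
eef_rot: [-3.141, -0.001, -0.252]
contact_force: [-2.0, -0.1, 7.2]
width: 0.0317
```

>>> {"op": "servo_tool", "data": {"targets": [{"delta_pos": [0, 0.12, -0.04], "roll": 0, "gripper": -1}, {"delta_pos": [0, 0.12, -0.04], "roll": 0, "gripper": -1}, {"delta_pos": [0, 0.12, -0.04], "roll": 0, "gripper": -1}, {"delta_pos": [0, 0.12, 0], "roll": 0, "gripper": -1}, {"delta_pos": [0, 0.12, 0], "roll": 0, "gripper": -1}, {"delta_pos": [0, 0.12, 0], "roll": 0, "gripper": -1}]}}

```text
time: 7.85
ee_pos: [0.4662, 0.3037, 0.1184]
eef_rot: [-3.14, -0.002, -0.252]
contact_force: [0.7, 5.2, 4.7]
width: 0.0317
```

>>> {"op": "servo_tool", "data": {"targets": [{"delta_pos": [0, 0.14, 0], "roll": 0, "gripper": -1}, {"delta_pos": [0, 0.14, 0], "roll": 0, "gripper": -1}, {"delta_pos": [0, 0.14, 0], "roll": 0, "gripper": -1}, {"delta_pos": [0, 0.14, 0], "roll": 0, "gripper": -1}, {"delta_pos": [0, 0.12, 0], "roll": 0, "gripper": -1}, {"delta_pos": [0, 0, 0], "roll": 0, "gripper": -1}]}}

```text
time: 8.6
ee_pos: [0.4588, 0.2767, 0.1174]
eef_rot: [3.141, 0.0, -0.252]
contact_force: [2.6, 1.4, -2.4]
width: 0.0319
```

```bash
python3 - <<'E'
from h import *
s=read_state(); print(s['time'],s['ee_pos'],s['eef_rot'],s['contact_force'])
save('wrist','w4.png');a=save('scene','s4.png')
cv2.imwrite('pics/s4c.png',cv2.resize(a[180:320,250:450,::-1],None,fx=4,fy=4,interpolation=cv2.INTER_CUBIC))
E
```

```text
8.6 [0.458783   0.27668258 0.11735724] [ 3.14079403e+00  4.33433666e-04 -2.52175483e-01] [ 2.57054726  1.44191182 -2.39587462]
```

View pics/w4.png

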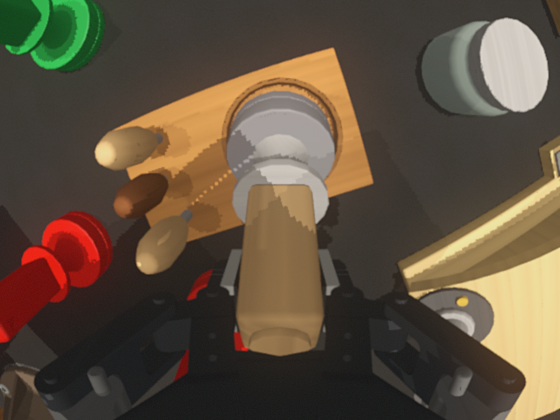

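View pics/s4c.png

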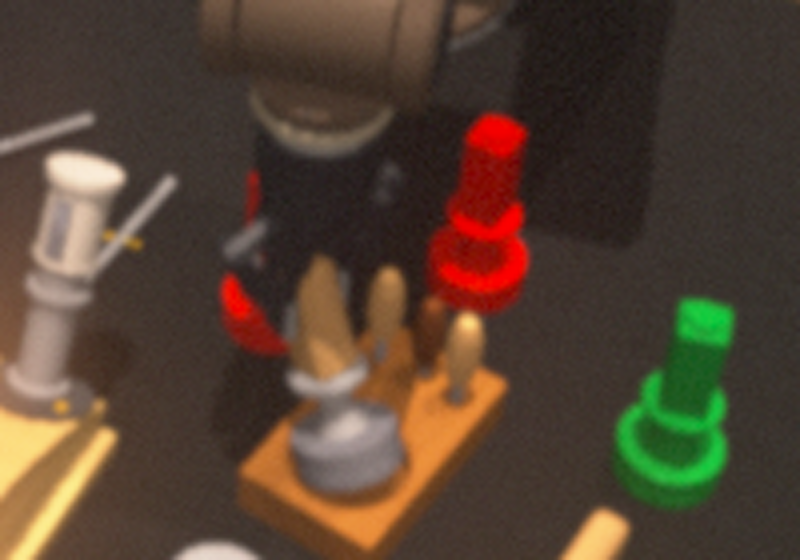

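>>> {"op": "servo_tool", "data": {"targets": [{"delta_pos": [0, 0, 0], "roll": 0, "gripper": -1}, {"delta_pos": [0, 0, 0], "roll": 0, "gripper": -1}, {"delta_pos": [0, 0, -0.3], "roll": 0, "gripper": -1}, {"delta_pos": [0, 0, -0.6], "roll": 0, "gripper": -1}, {"delta_pos": [0, 0, -0.8], "roll": 0, "gripper": -1}, {"delta_pos": [0, 0, -0.8], "roll": 0, "gripper": -1}, {"delta_pos": [0, 0, 0], "roll": 0, "gripper": -1}], "squeeze": 110}}

```text
time: 9.57
ee_pos: [0.4592, 0.2773, 0.2198]
eef_rot: [-3.14, -0.003, -0.252]
contact_force: [-0.1, 0.1, -4.5]
width: 0.0308
```

```bash
cat >> h.py <<'E'
def tp(s,th,t,gx=0,g=118.):
    """point in world on seating tool axis, t mm from mouth; tilt th deg (handle toward tool +y)"""
    from scipy.spatial.transform import Rotation as R
    Rt=R.from_euler('xyz',s['eef_rot']).as_matrix(); a=np.radians(th)
    p=np.array([gx,0,-.019])+(t-g)/1000*np.array([0,np.sin(a),-np.cos(a)])
    return Rt@p+s['ee_pos']
E
python3 - <<'E'
from h import *
s=read_state(); print(s['time'],s['ee_pos'],s['eef_rot'],s['contact_force'])
a=save('wrist','w5.png')
cv2.imwrite('pics/w5c.png',cv2.resize(a[60:380,180:380,::-1],None,fx=1.85,fy=1.85))
for th in(23,28,33):
    print(th,[np.round(wproj(s,tp(s,th,t))) for t in (0,27,67,150)])
    f=[wproj(s,tp(s,th,67)+1e-3*0) ]
E
```

```text
9.575 [0.45919637 0.27730936 0.21981198] [-3.13973938e+00 -2.81028144e-03 -2.51712774e-01] [-0.06087781  0.07050293 -4.513637  ]
23 [array([280., 150.]), array([280., 171.]), array([280., 211.]), array([280., 353.])]
28 [array([280., 138.]), array([280., 161.]), array([280., 205.]), array([280., 356.])]
33 [array([280., 126.]), array([280., 151.]), array([280., 200.]), array([280., 358.])]
```

View pics/w5.png

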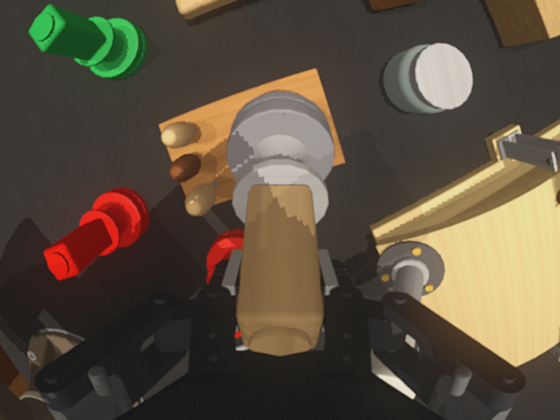

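```bash
python3 - <<'E'
from h import *
from scipy.spatial.transform import Rotation as R
s=read_state()
Rt=R.from_euler('xyz',s['eef_rot']).as_matrix()
im=cv2.imread('pics/w5.png')
def sil(th,t,r,g):
    a=np.radians(th); e=Rt@np.array([0,-np.cos(a),-np.sin(a)]); ex=Rt[:,0]
    c=tp(s,th,t,g=g); P=np.array([wproj(s,c+r/1000*(np.cos(k)*e+np.sin(k)*ex)) for k in np.linspace(0,6.28,60)])
    return P
for g in (115,118,121):
  for th in(24,28,32):
    print(g,th,'mouth top row',sil(th,0,35,g)[:,1].min().round(1),'cuptop top row',sil(th,27,35,g)[:,1].min().round(1),'guard top',sil(th,70,26,g)[:,1].min().round(1),'guard x',sil(th,67,26,g)[:,0].min().round(1),sil(th,67,26,g)[:,0].max().round(1),'end',np.round(wproj(s,tp(s,th,146,g=g)),0))
for (t,r,c) in [(0,35,(0,0,255)),(27,35,(0,255,0)),(67,26,(255,0,0))]:
    cv2.polylines(im,[np.int32(sil(28,t,r,118))],True,c,1)
cv2.imwrite('pics/w5o.png',cv2.resize(im[60:380,180:380],None,fx=1.85,fy=1.85))
E
```

```text
115 24 mouth top row 104.1 cuptop top row 122.0 guard top 177.9 guard x 232.0 327.9 end [280. 352.]
115 28 mouth top row 94.4 cuptop top row 114.5 guard top 174.9 guard x 231.3 328.5 end [280. 354.]
115 32 mouth top row 84.7 cuptop top row 107.1 guard top 172.4 guard x 230.6 329.2 end [280. 355.]
118 24 mouth top row 102.4 cuptop top row 119.8 guard top 174.3 guard x 232.5 327.2 end [280. 345.]
118 28 mouth top row 92.4 cuptop top row 112.0 guard top 171.0 guard x 231.9 327.9 end [280. 347.]
118 32 mouth top row 82.5 cuptop top row 104.3 guard top 168.1 guard x 231.2 328.7 end [280. 348.]
121 24 mouth top row 100.7 cuptop top row 117.7 guard top 170.8 guard x 233.1 326.6 end [280. 338.]
121 28 mouth top row 90.5 cuptop top row 109.6 guard top 167.2 guard x 232.5 327.3 end [280. 340.]
121 32 mouth top row 80.4 cuptop top row 101.6 guard top 163.9 guard x 231.7 328.1 end [280. 341.]
```

View pics/w5o.png

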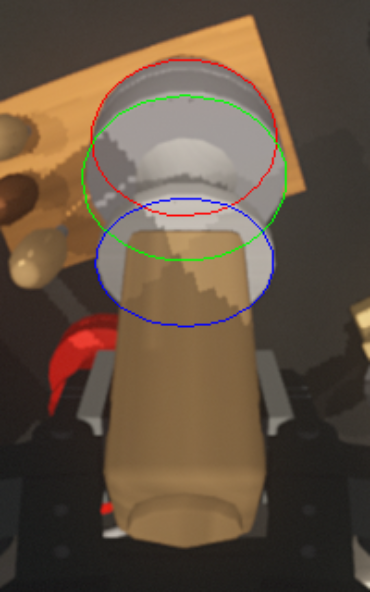

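>>> {"op": "servo_tool", "data": {"targets": [{"delta_pos": [0, 0, -0.75], "roll": 0.97, "gripper": -1}, {"delta_pos": [0, 0, -0.75], "roll": 0.97, "gripper": -1}, {"delta_pos": [0, 0, -0.65], "roll": 0.97, "gripper": -1}, {"delta_pos": [0, 0, 0], "roll": 0.97, "gripper": -1}, {"delta_pos": [0, 0, 0], "roll": 0.97, "gripper": -1}, {"delta_pos": [0, 0, 0], "roll": 0.97, "gripper": -1}, {"delta_pos": [0, 0, 0], "roll": 0.97, "gripper": -1}, {"delta_pos": [0, 0, 0], "roll": 0.97, "gripper": -1}, {"delta_pos": [0.63, 0.23, 0], "roll": 0, "gripper": -1}, {"delta_pos": [0.63, 0.23, 0], "roll": 0, "gripper": -1}, {"delta_pos": [0.63, 0.23, 0], "roll": 0, "gripper": -1}, {"delta_pos": [0.63, 0.23, 0], "roll": 0, "gripper": -1}, {"delta_pos": [0.63, 0.23, 0], "roll": 0, "gripper": -1}, {"delta_pos": [0.63, 0.23, 0], "roll": 0, "gripper": -1}, {"delta_pos": [0, 0, 0], "roll": 0, "gripper": -1}]}}

```text
time: 11.5
ee_pos: [0.4397, 0.1161, 0.3023]
eef_rot: [3.139, 0.0, -1.337]
contact_force: [-0.1, -0.1, -3.5]
width: 0.0311
```

```bash
python3 - <<'E'
from h import *
s=read_state(); print(s['time'],s['ee_pos'],s['eef_rot'],s['contact_force'])
np.save('pics/s6.npy',np.r_[s['ee_pos'],s['eef_rot']])
save('wrist','w6.png')
for n in('scene','top'):
  a=save(n,n+'6.png')
a=cv2.imread('pics/scene6.png');b=cv2.imread('pics/top6.png')
cv2.imwrite('pics/c6.png',np.hstack([cv2.resize(a[140:300,170:330],None,fx=2.5,fy=2.5),cv2.resize(b[110:270,190:350],None,fx=2.5,fy=2.5)]))
print('axis pts scene',[np.round(proj('scene',tp(s,28,t)),1) for t in (0,27,67,150)])
print('L', wproj(s,(.507,.132,.1936)),'R',wproj(s,(.5525,-.063,.1936)))
E
```

```text
11.5 [0.43974014 0.11607499 0.30232144] [ 3.13860499e+00  9.58907020e-05 -1.33738877e+00] [-0.12703753 -0.1364855  -3.50589113]
axis pts scene [array([273.3, 212.6]), array([275.5, 202.7]), array([278.8, 187.7]), array([285.9, 155.6])]
L (np.float64(280.43343754715426), np.float64(116.68674786636973)) R (np.float64(501.4096892842816), np.float64(131.69387528915556))
```

View pics/w6.png

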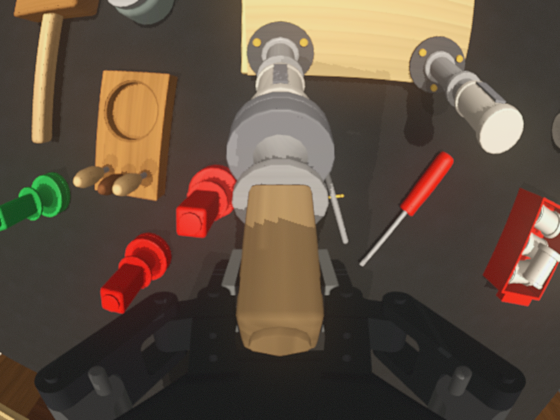

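View pics/c6.png

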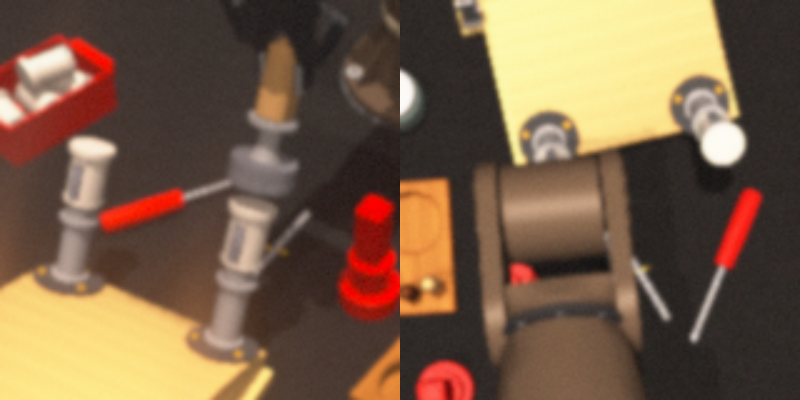

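>>> {"op": "servo_tool", "data": {"targets": [{"delta_pos": [0, -0.08, 0.15], "roll": 0, "gripper": -1}, {"delta_pos": [0, -0.08, 0.15], "roll": 0, "gripper": -1}, {"delta_pos": [0, -0.08, 0.15], "roll": 0, "gripper": -1}, {"delta_pos": [0, -0.08, 0.15], "roll": 0, "gripper": -1}, {"delta_pos": [0, 0, 0], "roll": 0, "gripper": -1}]}}

```text
time: 12.28
ee_pos: [0.453, 0.1204, 0.2791]
eef_rot: [3.141, 0.0, -1.335]
contact_force: [-1.4, -0.4, -4.5]
width: 0.0308
```

```bash
python3 - <<'E'
from h import *
s=read_state(); print(s['time'],s['ee_pos'],s['eef_rot'],s['contact_force'])
f=np.array([.507,.132,.1936]);a=np.array([-.4573,-.1071,.8829]);d=tp(s,28,9.5)-f;print('axial',d@a,'perp',d-(d@a)*a)
save('wrist','w7.png')
a=save('scene','s7.png')
cv2.imwrite('pics/c7.png',cv2.resize(a[150:290,200:340,::-1],None,fx=4,fy=4,interpolation=cv2.INTER_CUBIC))
o=[wz(dict(ee_pos=x[:3],eef_rot=x[3:]),499.5,130,.1936) for x in [np.load('pics/s6.npy')]];print('R wrist',o)
E
```

```text
12.275 [0.45299535 0.12036051 0.27910475] [ 3.14060047e+00  3.13627716e-06 -1.33526534e+00] [-1.35893561 -0.43315088 -4.48307005]
axial 0.009695981369174217 perp [-1.13552891e-04  1.26817654e-03  9.38556234e-05]
R wrist [array([ 0.55319547, -0.06023967,  0.1936    ])]
```

View pics/c7.png

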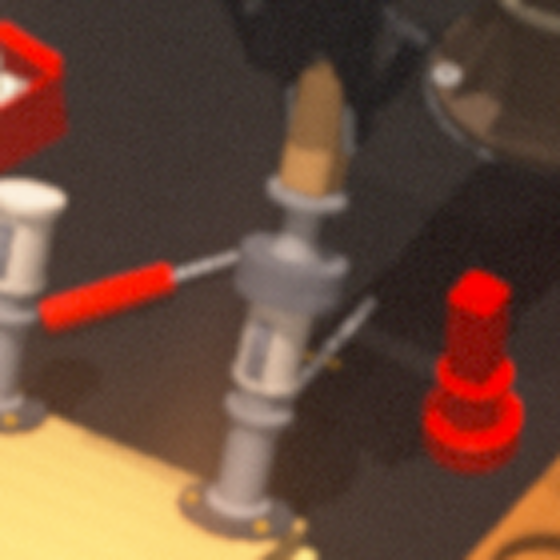

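View pics/w7.png

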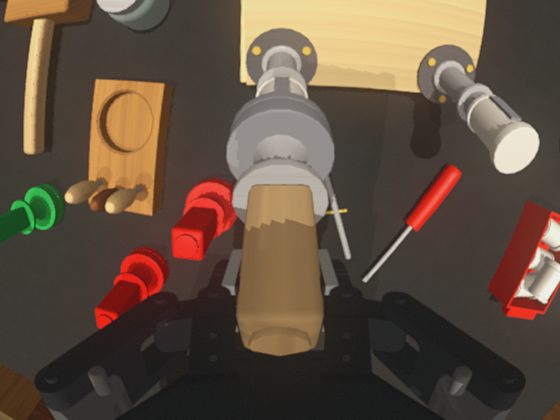

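>>> {"op": "servo_tool", "data": {"targets": [{"delta_pos": [0, -0.025, 0.045], "roll": 0, "gripper": -1}, {"delta_pos": [0, -0.025, 0.045], "roll": 0, "gripper": -1}, {"delta_pos": [0, -0.025, 0.045], "roll": 0, "gripper": -1}, {"delta_pos": [0, -0.025, 0.045], "roll": 0, "gripper": -1}, {"delta_pos": [0, 0, 0], "roll": 0, "gripper": -1}]}}

```text
time: 13.0
ee_pos: [0.4569, 0.1212, 0.2723]
eef_rot: [3.141, -0.0, -1.335]
contact_force: [-0.2, -0.9, -3.0]
width: 0.031
```

```bash
python3 - <<'E'
from h import *
s=read_state(); print(s['time'],s['ee_pos'],s['eef_rot'],s['contact_force'],s['ft_torque'])
f=np.array([.507,.132,.1936]);a=np.array([-.4573,-.1071,.8829]);d=tp(s,28,9.5)-f;print('axial',d@a,'perp',d-(d@a)*a)
E
```

```text
13.0 [0.45689722 0.12124798 0.27233834] [ 3.14149289e+00 -6.62319464e-05 -1.33540150e+00] [-0.19569792 -0.87039072 -3.00230811] [0.01800333 0.13987796 0.01069767]
axial 0.0018504147989180423 perp [0.00027007 0.00131946 0.00029972]
```

>>> {"op": "servo_tool", "data": {"targets": [{"delta_pos": [0, -0.025, 0.045], "roll": 0, "gripper": -1}, {"delta_pos": [0, -0.025, 0.045], "roll": 0, "gripper": -1}, {"delta_pos": [0, -0.025, 0.045], "roll": 0, "gripper": -1}, {"delta_pos": [0, 0, 0], "roll": 0, "gripper": -1}]}}

```text
time: 13.5
ee_pos: [0.4596, 0.1219, 0.2673]
eef_rot: [3.142, -0.0, -1.335]
contact_force: [-4.3, -0.9, 2.3]
width: 0.0306
```

```bash
cat > chk.py <<'E'
from h import *
import sys
f=np.array(eval(sys.argv[1]))
s=read_state(); F=s['contact_force']-np.array([-.3,-.4,-4]); print(s['time'],s['ee_pos'],s['contact_force'],s['ft_torque'])
a=np.array([-.4573,-.1071,.8829]);d=tp(s,28,9.5)-f;print('axial',d@a,'perp',d-(d@a)*a,'Fax',F@a)
E
python3 chk.py .507,.132,.1936
python3 -c "
from h import *
a=save('scene','s8.png')
cv2.imwrite('pics/c8.png',cv2.resize(a[150:290,200:340,::-1],None,fx=4,fy=4,interpolation=cv2.INTER_CUBIC))"
```

```text
13.5 [0.4596478  0.12191755 0.26725184] [-4.34912993 -0.86401997  2.25943204] [-0.15550532  0.67100522  0.0283633 ]
axial -0.003969774985571308 perp [0.00036243 0.00136105 0.0003533 ] Fax 7.427816207773688
```

View pics/c8.png

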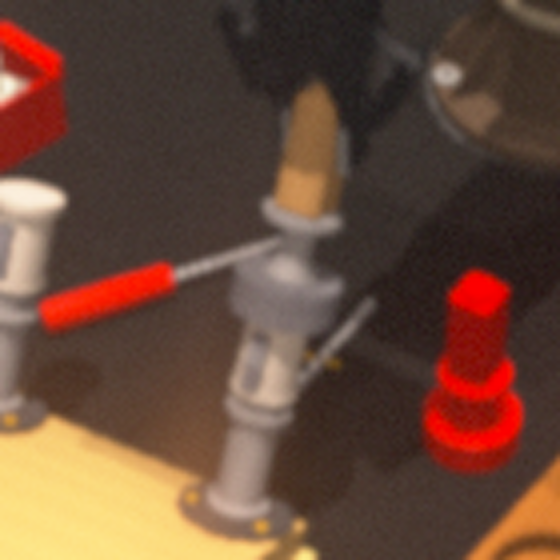

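>>> {"op": "servo_tool", "data": {"targets": [{"delta_pos": [0, -0.025, 0.045], "roll": 0, "gripper": -1}, {"delta_pos": [0, -0.025, 0.045], "roll": 0, "gripper": -1}, {"delta_pos": [0, -0.025, 0.045], "roll": 0, "gripper": -1}, {"delta_pos": [0, -0.025, 0.045], "roll": 0, "gripper": -1}]}}

```text
time: 14.05
ee_pos: [0.4636, 0.1229, 0.2597]
eef_rot: [3.141, -0.0, -1.335]
contact_force: [-13.0, -2.6, 17.6]
width: 0.0311
```

```bash
python3 chk.py .507,.132,.1936
```

```text
14.05 [0.46360158 0.12286069 0.25970331] [-12.99225243  -2.59887691  17.64057426] [-0.38646376  1.70587627 -0.03008966]
axial -0.012548626437865227 perp [0.00034674 0.0013851  0.00034912] Fax 25.14612976378854
```

```bash

python3 -c "
from h import *
s=read_state();print(s['time'],s['contact_force'])
a=save('scene','s9.png');w=save('wrist','w9.png')
cv2.imwrite('pics/c9.png',np.hstack([cv2.resize(a[180:280,210:310,::-1],(400,400),interpolation=cv2.INTER_CUBIC),cv2.resize(w[20:220,180:380,::-1],(400,400))]))"
```

```text
14.05 [-12.99225243  -2.59887691  17.64057426]
```

View pics/c9.png

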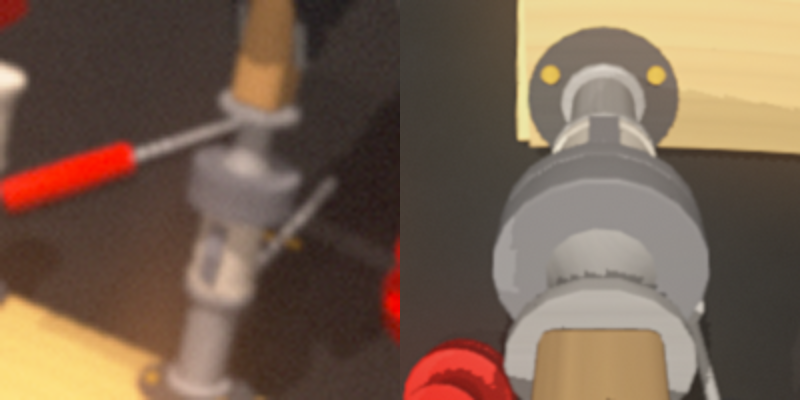

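```bash

python3 -c "
from h import *
L=[cv2.resize(cv2.imread('pics/w%d.png'%k)[25:110,235:325],(396,374),interpolation=cv2.INTER_CUBIC) for k in (7,9)]
cv2.imwrite('pics/c9b.png',np.hstack(L))
L=[cv2.resize(cv2.imread('pics/s%d.png'%k)[215:275,235:295],(396,396),interpolation=cv2.INTER_CUBIC) for k in (7,9)]
cv2.imwrite('pics/c9c.png',np.hstack(L))"
```

```text
(no output)
```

View pics/c9b.png

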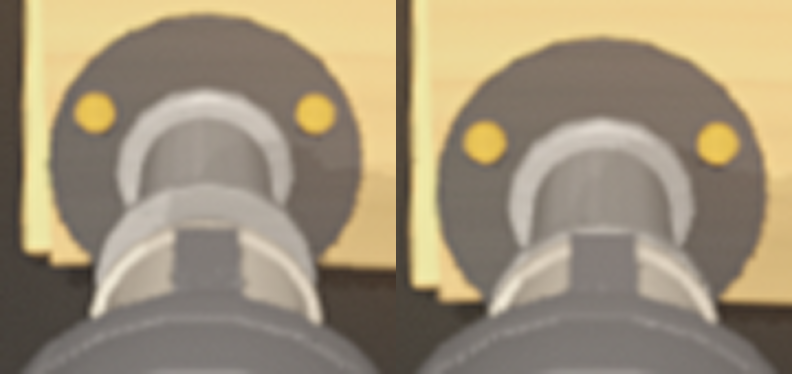

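View pics/c9c.png

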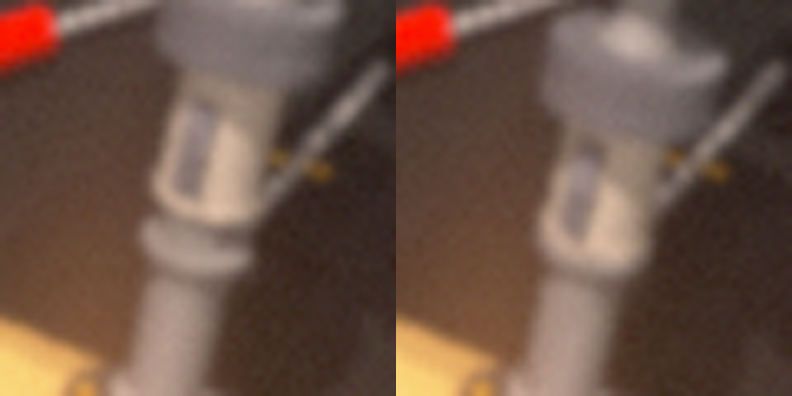

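>>> {"op": "servo_tool", "data": {"targets": [{"delta_pos": [0, -0.025, 0.045], "roll": 0, "gripper": -1}, {"delta_pos": [0, 0, 0], "roll": 0, "gripper": -1}]}}

```text
time: 14.4
ee_pos: [0.4637, 0.1229, 0.2597]
eef_rot: [3.141, -0.0, -1.335]
contact_force: [-16.0, -3.7, 23.0]
width: 0.0309
```

```bash
python3 chk.py .507,.132,.1936
```

```text
14.4 [0.46373769 0.122925   0.25970048] [-15.98373803  -3.70333341  22.96351628] [-0.56628996  2.22001027 -0.00374651]
axial -0.01261814207892947 perp [0.00047373 0.00142779 0.00042008] Fax 31.33204893074874
```

>>> {"op": "servo_tool", "data": {"targets": [{"delta_pos": [0, 0.09, -0.17], "roll": 0, "gripper": -1}, {"delta_pos": [0, 0.15, -0.29], "roll": 0, "gripper": -1}, {"delta_pos": [0, 0.15, -0.29], "roll": 0, "gripper": -1}, {"delta_pos": [0, 0.15, -0.29], "roll": 0, "gripper": -1}, {"delta_pos": [0, 0.15, -0.29], "roll": 0, "gripper": -1}, {"delta_pos": [0, 0, 0], "roll": 0, "gripper": -1}]}}

```text
time: 15.15
ee_pos: [0.4377, 0.1166, 0.3123]
eef_rot: [-3.14, -0.0, -1.335]
contact_force: [0.4, -0.2, -4.9]
width: 0.0309
```

```bash
python3 chk.py .507,.132,.1936; python3 -c "
from h import *
s=read_state();print(s['eef_rot']);np.save('pics/s10.npy',np.r_[s['ee_pos'],s['eef_rot']])
save('wrist','w10.png')"
```

```text
15.15 [0.43770636 0.11663672 0.31226906] [ 0.37200606 -0.24286748 -4.90809292] [0.0064821  0.15711379 0.01346086]
axial 0.04639260362264381 perp [0.00159821 0.00149688 0.0010038 ] Fax -1.125892503826727
[-3.13973858e+00 -2.83398737e-04 -1.33541311e+00]
```

View pics/w10.png

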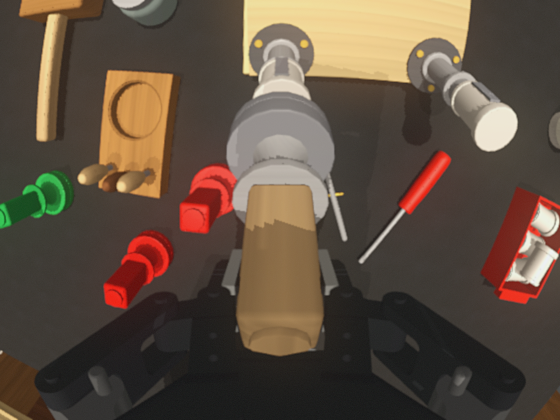

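>>> {"op": "servo_tool", "data": {"targets": [{"delta_pos": [0.72, 0, 0], "roll": 0, "gripper": -1}, {"delta_pos": [0.72, 0, 0], "roll": 0, "gripper": -1}, {"delta_pos": [0.72, 0, 0], "roll": 0, "gripper": -1}, {"delta_pos": [0.72, 0, 0], "roll": 0, "gripper": -1}, {"delta_pos": [0.72, 0, 0], "roll": 0, "gripper": -1}, {"delta_pos": [0.72, 0, 0], "roll": 0, "gripper": -1}, {"delta_pos": [0.7, 0, 0], "roll": 0, "gripper": -1}, {"delta_pos": [0, 0, 0], "roll": 0, "gripper": -1}]}}

```text
time: 16.2
ee_pos: [0.4849, -0.08, 0.3105]
eef_rot: [3.141, 0.0, -1.337]
contact_force: [-0.3, 0.0, -3.4]
width: 0.031
```

```bash
python3 chk.py .5526,-.0625,.1936; python3 -c "
from h import *
s=read_state();print(s['eef_rot']);x=np.load('pics/s10.npy');print(wz(dict(ee_pos=x[:3],eef_rot=x[3:]),496,129,.1936))
save('wrist','w11.png');save('scene','s11.png')
L=[cv2.resize(cv2.imread('pics/w11.png')[10:210,180:380],(400,400)),cv2.resize(cv2.imread('pics/s11.png')[160:260,170:270],(400,400),interpolation=cv2.INTER_CUBIC)]
cv2.imwrite('pics/c11.png',np.hstack(L))
print([np.round((np.array(proj('scene',tp(s,28,t)))-[170,160])*4+[400,0]) for t in (0,27,67)])
"
```

```text
16.2 [ 0.48491947 -0.07998881  0.31050109] [-3.31231819e-01  2.32217519e-03 -3.42968527e+00] [-0.02896123  0.23231867  0.00920307]
axial 0.04429573572911639 perp [ 0.00205148 -0.00096437  0.00094026] Fax 0.47472447737232365
[ 3.14056490e+00  2.34827884e-04 -1.33739909e+00]
[ 0.55326274 -0.0628341   0.1936    ]
[array([552., 106.]), array([559.,  68.]), array([569.,  10.])]
```

View pics/c11.png

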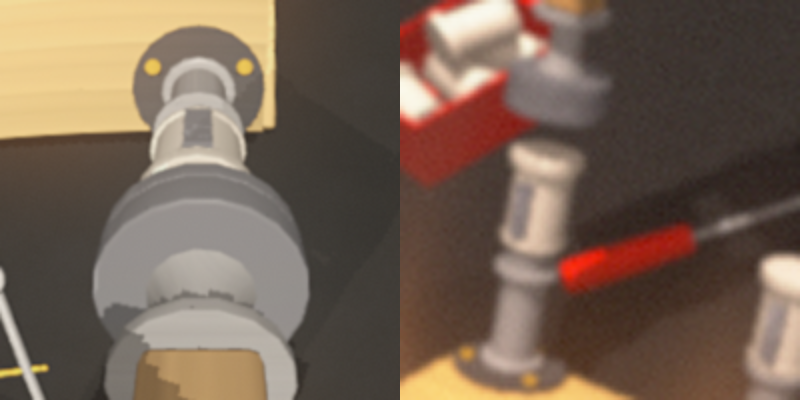

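>>> {"op": "servo_tool", "data": {"targets": [{"delta_pos": [-0.03, 0.06, 0], "roll": 0, "gripper": -1}, {"delta_pos": [0, -0.08, 0.15], "roll": 0, "gripper": -1}, {"delta_pos": [0, -0.08, 0.15], "roll": 0, "gripper": -1}, {"delta_pos": [0, -0.08, 0.15], "roll": 0, "gripper": -1}, {"delta_pos": [0, -0.08, 0.15], "roll": 0, "gripper": -1}, {"delta_pos": [0, -0.06, 0.11], "roll": 0, "gripper": -1}, {"delta_pos": [0, 0, 0], "roll": 0, "gripper": -1}]}}

```text
time: 17.18
ee_pos: [0.4968, -0.0744, 0.2825]
eef_rot: [3.141, 0.0, -1.335]
contact_force: [0.1, 0.3, -4.0]
width: 0.0309
```

```bash
python3 chk.py .5526,-.0625,.1936; python3 -c "
from h import *
save('wrist','w12.png');save('scene','s12.png')
L=[cv2.resize(cv2.imread('pics/w12.png')[10:210,180:380],(400,400)),cv2.resize(cv2.imread('pics/s12.png')[160:260,170:270],(400,400),interpolation=cv2.INTER_CUBIC)]
cv2.imwrite('pics/c12.png',np.hstack(L))
"
```

```text
17.175 [ 0.49682886 -0.07440602  0.28247597] [ 0.09882787  0.28139606 -4.04180787] [-0.04546582  0.09552905  0.00304848]
axial 0.013512129278255377 perp [-0.00011068  0.00143237  0.0001148 ] Fax -0.29227367510567087
```

View pics/c12.png

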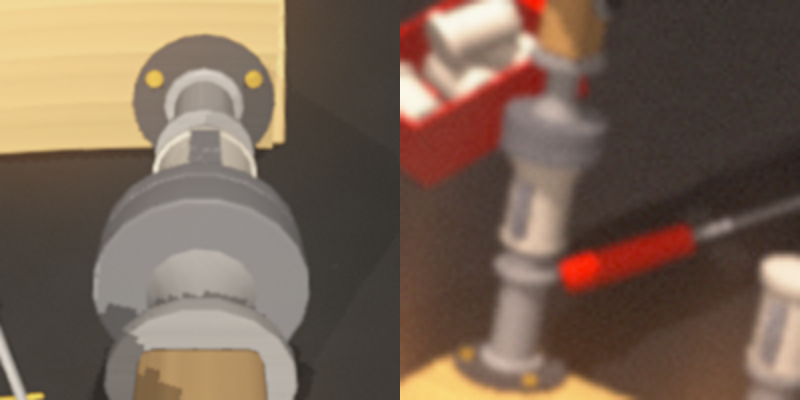

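>>> {"op": "servo_tool", "data": {"targets": [{"delta_pos": [0.02, -0.03, 0.05], "roll": 0, "gripper": -1}, {"delta_pos": [0, -0.025, 0.045], "roll": 0, "gripper": -1}, {"delta_pos": [0, -0.025, 0.045], "roll": 0, "gripper": -1}, {"delta_pos": [0, -0.025, 0.045], "roll": 0, "gripper": -1}, {"delta_pos": [0, -0.025, 0.045], "roll": 0, "gripper": -1}, {"delta_pos": [0, -0.025, 0.045], "roll": 0, "gripper": -1}, {"delta_pos": [0, -0.025, 0.045], "roll": 0, "gripper": -1}, {"delta_pos": [0, -0.025, 0.045], "roll": 0, "gripper": -1}, {"delta_pos": [0, 0, 0], "roll": 0, "gripper": -1}]}}

```text
time: 18.4
ee_pos: [0.5049, -0.0734, 0.2685]
eef_rot: [3.142, -0.0, -1.335]
contact_force: [-4.0, -0.6, 2.0]
width: 0.0314
```

```bash
python3 chk.py .5526,-.0625,.1936
```

```text
18.4 [ 0.5048537  -0.07335353  0.26846546] [-3.99139943 -0.63566935  1.97815196] [-0.13759372  0.68897032  0.03267675]
axial -0.0026356276330796336 perp [0.00057859 0.00072665 0.00038815] Fax 6.991427513365566
```

>>> {"op": "servo_tool", "data": {"targets": [{"delta_pos": [0, -0.025, 0.045], "roll": 0, "gripper": -1}, {"delta_pos": [0, -0.025, 0.045], "roll": 0, "gripper": -1}, {"delta_pos": [0, -0.025, 0.045], "roll": 0, "gripper": -1}, {"delta_pos": [0, -0.025, 0.045], "roll": 0, "gripper": -1}, {"delta_pos": [0, -0.025, 0.045], "roll": 0, "gripper": -1}]}}

```text
time: 19.02
ee_pos: [0.5095, -0.0723, 0.2596]
eef_rot: [3.141, -0.0, -1.335]
contact_force: [-13.7, -1.7, 20.1]
width: 0.0312
```

```bash
python3 chk.py .5526,-.0625,.1936
```

```text
19.025 [ 0.50953783 -0.0722707   0.25964665] [-13.73650609  -1.73364301  20.07547178] [-0.10044005  1.9538824   0.051744  ]
axial -0.012686676424990377 perp [0.00060639 0.00072597 0.00040367] Fax 27.543581438141832
```

>>> {"op": "servo_tool", "data": {"targets": [{"delta_pos": [0, -0.025, 0.045], "roll": 0, "gripper": -1}, {"delta_pos": [0, 0, 0], "roll": 0, "gripper": -1}]}}

```text
time: 19.27
ee_pos: [0.5098, -0.0722, 0.2597]
eef_rot: [3.141, -0.001, -1.335]
contact_force: [-18.7, -1.8, 24.7]
width: 0.0308
```

```bash
python3 chk.py .5526,-.0625,.1936; python3 -c "
from h import *
save('wrist','w13.png');save('scene','s13.png')
L=[cv2.resize(cv2.imread('pics/w13.png')[10:210,180:380],(400,400)),cv2.resize(cv2.imread('pics/s13.png')[160:260,170:270],(400,400),interpolation=cv2.INTER_CUBIC)]
cv2.imwrite('pics/c13.png',np.hstack(L))
"
```

```text
19.275 [ 0.50975951 -0.07223604  0.25967788] [-18.65889     -1.8155181   24.72400371] [-0.12750364  2.73662101  0.13826814]
axial -0.012762925296023145 perp [0.00082008 0.00069246 0.00051029] Fax 33.907545263375894
```

View pics/c13.png

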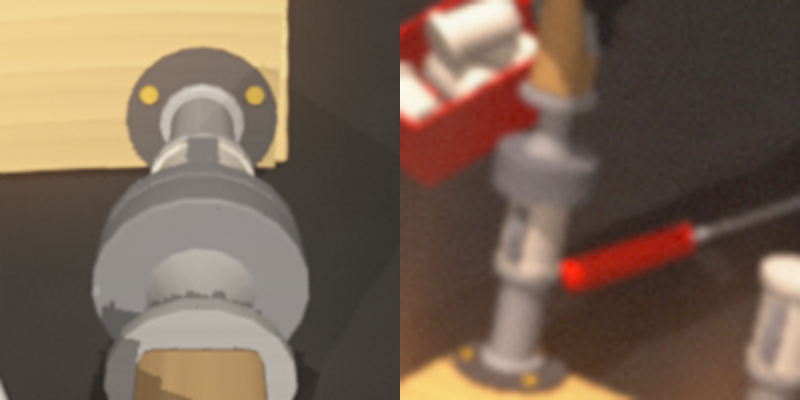

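>>> {"op": "servo_tool", "data": {"targets": [{"delta_pos": [0, 0.09, -0.17], "roll": 0, "gripper": -1}, {"delta_pos": [0, 0.15, -0.29], "roll": 0, "gripper": -1}, {"delta_pos": [0, 0.15, -0.29], "roll": 0, "gripper": -1}, {"delta_pos": [0, 0.15, -0.29], "roll": 0, "gripper": -1}, {"delta_pos": [0, 0.15, -0.29], "roll": 0, "gripper": -1}, {"delta_pos": [0, 0, -0.6], "roll": 0, "gripper": -1}, {"delta_pos": [0, 0, 0], "roll": 0, "gripper": -1}]}}

```text
time: 20.25
ee_pos: [0.4843, -0.0786, 0.3363]
eef_rot: [-3.139, -0.002, -1.335]
contact_force: [0.7, -0.3, -4.4]
width: 0.0309
```

```bash
python3 -c "
from h import *
s=read_state();print(s['time'],s['ee_pos'],s['eef_rot'])
w=save('wrist','w14.png');t=save('top','t14.png')
"
```

```text
20.25 [ 0.4842615  -0.07855055  0.33626849] [-3.13866046e+00 -1.81295445e-03 -1.33546551e+00]
```

View pics/w14.png

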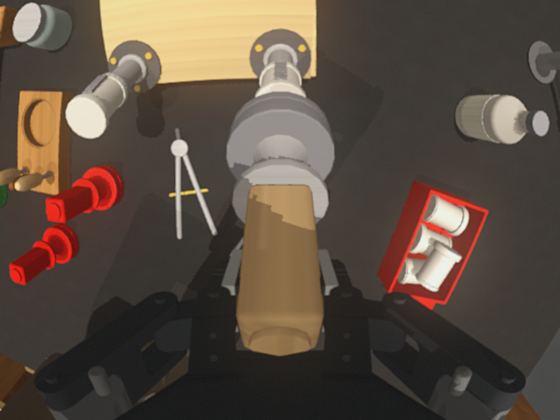

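>>> {"op": "servo_tool", "data": {"targets": [{"delta_pos": [-0.74, -0.13, 0], "roll": 0, "gripper": -1}, {"delta_pos": [-0.74, -0.13, 0], "roll": 0, "gripper": -1}, {"delta_pos": [-0.74, -0.13, 0], "roll": 0, "gripper": -1}, {"delta_pos": [-0.74, -0.13, 0], "roll": 0, "gripper": -1}, {"delta_pos": [-0.74, -0.13, 0], "roll": 0, "gripper": -1}, {"delta_pos": [-0.74, -0.13, 0], "roll": 0, "gripper": -1}, {"delta_pos": [-0.74, -0.13, 0], "roll": 0, "gripper": -1}, {"delta_pos": [-0.74, -0.13, 0], "roll": 0, "gripper": -1}, {"delta_pos": [-0.74, -0.13, 0], "roll": 0, "gripper": -1}, {"delta_pos": [-0.74, -0.13, 0], "roll": 0, "gripper": -1}, {"delta_pos": [-0.74, -0.13, 0], "roll": 0, "gripper": -1}, {"delta_pos": [-0.74, -0.13, 0], "roll": 0, "gripper": -1}]}}

```text
time: 21.85
ee_pos: [0.4613, 0.2825, 0.3334]
eef_rot: [3.14, -0.0, -1.335]
contact_force: [-0.4, -0.5, -3.7]
width: 0.031
```

>>> {"op": "servo_tool", "data": {"targets": [{"delta_pos": [0, 0, 0], "roll": -0.97, "gripper": -1}, {"delta_pos": [0, 0, 0], "roll": -0.97, "gripper": -1}, {"delta_pos": [0, 0, 0], "roll": -0.97, "gripper": -1}, {"delta_pos": [0, 0, 0], "roll": -0.97, "gripper": -1}, {"delta_pos": [0, 0, 0.25], "roll": -0.97, "gripper": -1}, {"delta_pos": [0, 0, 0.7], "roll": -0.97, "gripper": -1}, {"delta_pos": [0, 0, 0.95], "roll": -0.97, "gripper": -1}, {"delta_pos": [0, 0, 0.7], "roll": -0.97, "gripper": -1}, {"delta_pos": [0, 0, 0.3], "roll": 0, "gripper": -1}, {"delta_pos": [0, 0, 0], "roll": 0, "gripper": -1}]}}

```text
time: 23.1
ee_pos: [0.4617, 0.2815, 0.218]
eef_rot: [3.141, 0.001, -0.255]
contact_force: [-0.1, 0.2, -3.2]
width: 0.031
```

```bash
python3 -c "
from h import *
s=read_state();print(s['time'],s['ee_pos'],s['eef_rot'])
np.save('pics/s15.npy',np.r_[s['ee_pos'],s['eef_rot']])
w=save('wrist','w15.png')
"
```

```text
23.1 [0.46166827 0.28154652 0.21804828] [ 3.14058825e+00  1.09058357e-03 -2.54791152e-01]
```

View pics/w15.png

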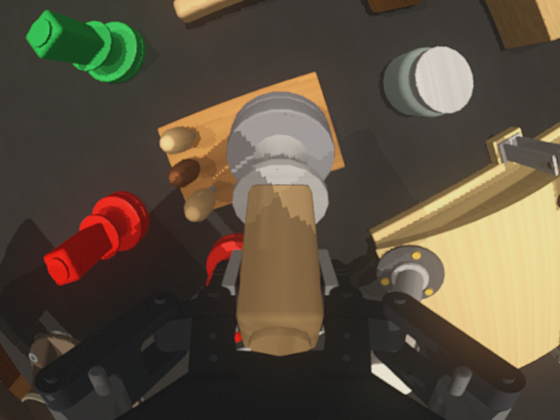

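```bash
python3 -c "
from h import *
im=cv2.imread('pics/w10.png')
cv2.imwrite('pics/c10.png',cv2.resize(im[60:160,90:190],(600,600),interpolation=cv2.INTER_CUBIC))
x=np.load('pics/s10.npy');s=dict(ee_pos=x[:3],eef_rot=x[3:])
P=np.array([wproj(s,np.array([.4743,.330,.036])+.0395*np.array([np.cos(k),np.sin(k),0])) for k in np.linspace(0,6.28,40)])
im=cv2.imread('pics/c10.png');cv2.polylines(im,[np.int32((P-[90,60])*6)],True,(0,0,255),1);cv2.imwrite('pics/c10.png',im)
"
```

```text
(no output)
```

View pics/c10.png

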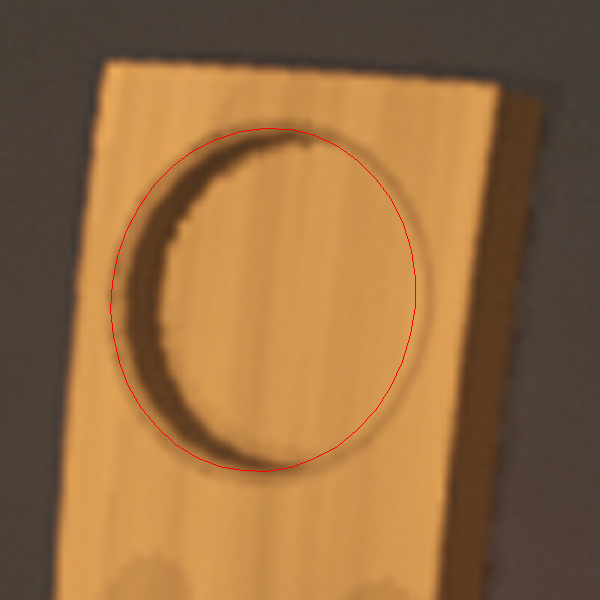

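>>> {"op": "servo_tool", "data": {"targets": [{"delta_pos": [0, 0, 0.6], "roll": 0, "gripper": -1}, {"delta_pos": [0, 0, 0.7], "roll": 0, "gripper": -1}, {"delta_pos": [0, 0, 0.6], "roll": 0, "gripper": -1}, {"delta_pos": [0, 0, 0.3], "roll": 0, "gripper": -1}, {"delta_pos": [0, 0, 0.2], "roll": 0, "gripper": -1}, {"delta_pos": [0, 0, 0.08], "roll": 0, "gripper": -1}, {"delta_pos": [0, 0, 0], "roll": 0, "gripper": -1}]}}

```text
time: 24.02
ee_pos: [0.462, 0.2817, 0.1198]
eef_rot: [-3.141, -0.001, -0.252]
contact_force: [-0.1, 0.3, -4.2]
width: 0.0313
```

```bash
python3 -c "
from h import *
s=read_state();print(s['time'],s['ee_pos'],s['contact_force'])
w=save('wrist','w16.png')
a=save('scene','s16.png')
cv2.imwrite('pics/c16.png',np.hstack([cv2.resize(a[220:320,280:380,::-1],(400,400),interpolation=cv2.INTER_CUBIC),cv2.resize(w[20:220,180:380,::-1],(400,400))]))
"
```

```text
24.025 [0.46198932 0.28168573 0.11984993] [-0.14041054  0.29108046 -4.19115655]
```

View pics/c16.png

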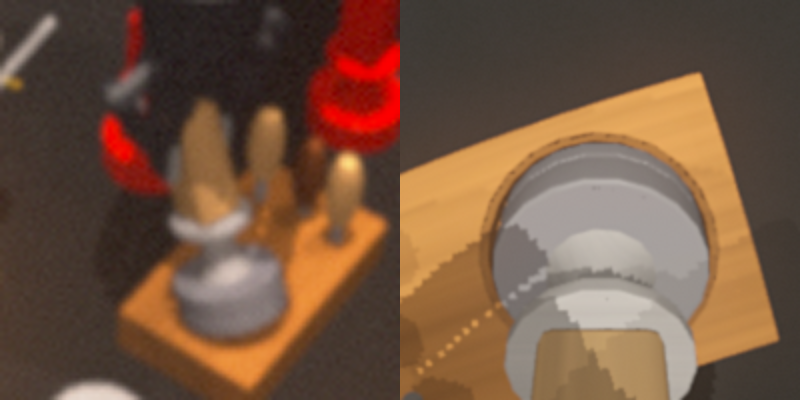

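>>> {"op": "servo_tool", "data": {"targets": [{"delta_pos": [0, 0, 0], "roll": 0, "gripper": -1}, {"delta_pos": [0, 0, 0.05], "roll": 0, "gripper": -1}, {"delta_pos": [0, 0, 0.05], "roll": 0, "gripper": -1}, {"delta_pos": [0, 0, 0.04], "roll": 0, "gripper": -1}, {"delta_pos": [0, 0, 0], "roll": 0, "gripper": -1}], "squeeze": 20}}

```text
time: 24.75
ee_pos: [0.462, 0.2816, 0.1155]
eef_rot: [-3.141, -0.001, -0.252]
contact_force: [-5.5, -3.1, 17.0]
width: 0.0308
```

```bash
python3 -c "
from h import *
s=read_state();print(s['time'],s['ee_pos'],s['contact_force'])
w=save('wrist','w17.png')
cv2.imwrite('pics/c17.png',np.hstack([cv2.resize(w[20:220,180:380,::-1],(400,400))]))
"
```

```text
24.75 [0.46204436 0.28162442 0.11545418] [-5.53381686 -3.14089983 17.04471476]
```

View pics/c17.png

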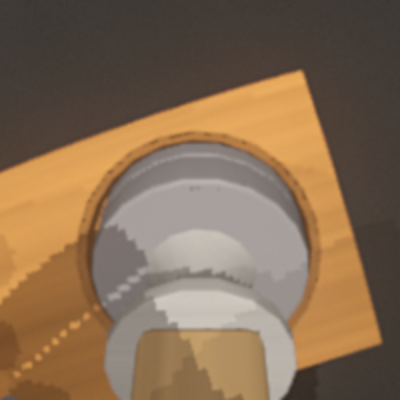

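>>> {"op": "servo_tool", "data": {"targets": [{"delta_pos": [0, -0.12, -0.015], "roll": 0, "gripper": -1}, {"delta_pos": [0, -0.12, -0.015], "roll": 0, "gripper": -1}, {"delta_pos": [0, -0.12, -0.015], "roll": 0, "gripper": -1}, {"delta_pos": [0, 0, 0], "roll": 0, "gripper": -1}]}}

```text
time: 25.3
ee_pos: [0.4653, 0.2948, 0.1172]
eef_rot: [3.14, -0.001, -0.251]
contact_force: [-5.5, -9.0, 19.0]
width: 0.0309
```

```bash
python3 -c "
from h import *
s=read_state();print(s['time'],s['ee_pos'],s['contact_force'])
w=save('wrist','w18.png')
cv2.imwrite('pics/c18.png',np.hstack([cv2.resize(w[20:320,180:380,::-1],(400,600))]))
"
```

```text
25.3 [0.46532007 0.29480528 0.11715712] [-5.53564474 -9.00167016 19.01084903]
```

View pics/c18.png

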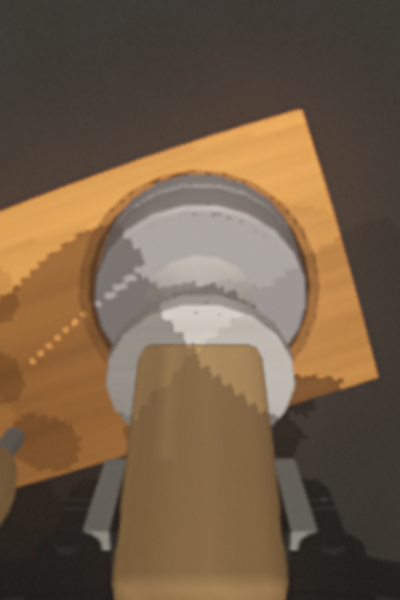

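>>> {"op": "servo_tool", "data": {"targets": [{"delta_pos": [0, -0.12, -0.01], "roll": 0, "gripper": -1}, {"delta_pos": [0, -0.12, 0], "roll": 0, "gripper": -1}, {"delta_pos": [0, -0.12, 0], "roll": 0, "gripper": -1}, {"delta_pos": [0, -0.12, 0], "roll": 0, "gripper": -1}, {"delta_pos": [0, 0, 0], "roll": 0, "gripper": -1}]}}

```text
time: 25.98
ee_pos: [0.4692, 0.3098, 0.1216]
eef_rot: [3.135, -0.001, -0.25]
contact_force: [-19.2, -45.9, 74.8]
width: 0.031
```

```bash
python3 -c "
from h import *
s=read_state();print(s['time'],s['ee_pos'],s['contact_force'])
w=save('wrist','w19.png')
cv2.imwrite('pics/c19.png',np.hstack([cv2.resize(w[20:320,180:380,::-1],(400,600))]))
"
```

```text
25.975 [0.46918467 0.30980854 0.12158562] [-19.19265469 -45.89049566  74.76419242]
```

View pics/c19.png

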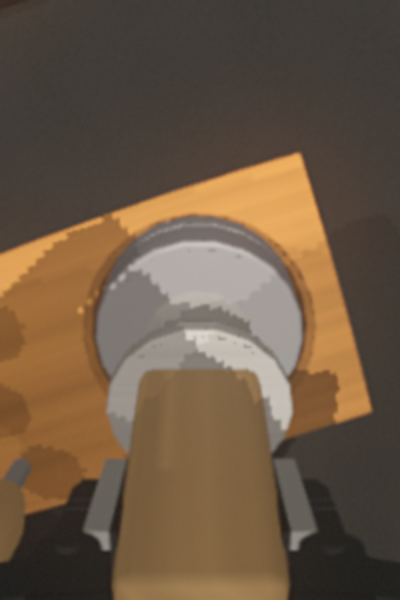

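>>> {"op": "servo_tool", "data": {"targets": [{"delta_pos": [0, 0.03, -0.1], "roll": 0, "gripper": -1}, {"delta_pos": [0, 0, 0], "roll": 0, "gripper": -1}]}}

```text
time: 26.28
ee_pos: [0.4689, 0.3099, 0.1222]
eef_rot: [3.136, 0.001, -0.251]
contact_force: [-8.4, -27.1, 32.2]
width: 0.0306
```

```bash
python3 -c "
from h import *
from scipy.spatial.transform import Rotation as R
s=read_state();print(s['time'],s['ee_pos'],s['contact_force'])
w=save('wrist','w20.png')
a=save('scene','s20.png')
cv2.imwrite('pics/c20.png',np.hstack([cv2.resize(a[220:320,280:380,::-1],(500,500),interpolation=cv2.INTER_CUBIC)]))
Rt=R.from_euler('xyz',s['eef_rot']).as_matrix()
for th in (4,8,12,16,20):
  an=np.radians(th); e=Rt@np.array([0,-np.cos(an),-np.sin(an)])
  print(th,[np.round(wproj(s,tp(s,th,t)+.035*e)[1]) for t in (0,27)],np.round(wproj(s,tp(s,th,70)+.026*e)[1]))
"
```

```text
26.275 [0.46893182 0.30987966 0.12217999] [ -8.4206646  -27.12816468  32.18794191]
4 [np.float64(153.0), np.float64(161.0)] 195.0
8 [np.float64(143.0), np.float64(153.0)] 191.0
12 [np.float64(133.0), np.float64(144.0)] 186.0
16 [np.float64(123.0), np.float64(136.0)] 182.0
20 [np.float64(112.0), np.float64(128.0)] 178.0
```

View pics/w20.png

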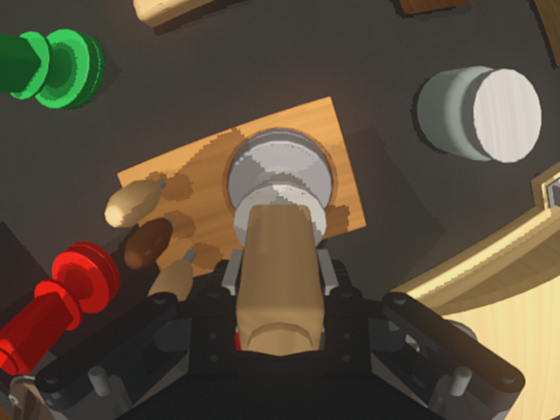

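View pics/c20.png

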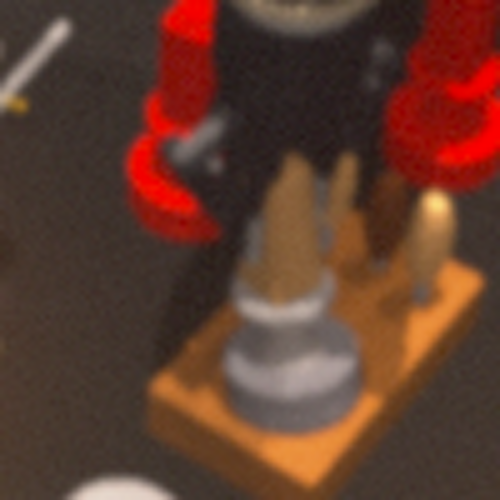

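>>> {"op": "servo_tool", "data": {"targets": [{"delta_pos": [0, 0.02, -0.15], "roll": 0, "gripper": -1}, {"delta_pos": [0, 0.09, -0.1], "roll": 0, "gripper": -1}, {"delta_pos": [0, 0.09, 0], "roll": 0, "gripper": -1}, {"delta_pos": [0, 0, 0], "roll": 0, "gripper": -1}]}}

```text
time: 26.88
ee_pos: [0.4677, 0.3051, 0.1299]
eef_rot: [3.141, 0.0, -0.252]
contact_force: [-0.0, 0.3, -3.7]
width: 0.0308
```

```bash
python3 -c "
from h import *
s=read_state();print(s['time'],s['ee_pos'],s['contact_force'])
print('d off',(np.array([.474,.3285])-s['ee_pos'][:2])@np.array([.249,.968]))
w=save('wrist','w21.png')
"
```

```text
26.875 [0.46773111 0.30511213 0.1298531 ] [-0.01853624  0.34121055 -3.67504465]
d off 0.02420040866592829
```

View pics/w21.png

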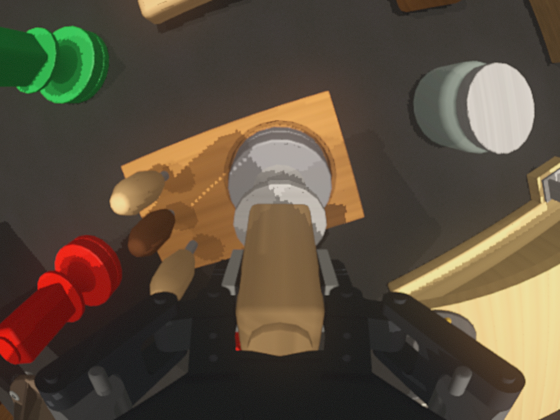

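>>> {"op": "servo_tool", "data": {"targets": [{"delta_pos": [0, 0.05, 0.1], "roll": 0, "gripper": -1}, {"delta_pos": [0, 0, 0.13], "roll": 0, "gripper": -1}, {"delta_pos": [0, -0.1, 0], "roll": 0, "gripper": -1}, {"delta_pos": [0, -0.1, 0], "roll": 0, "gripper": -1}, {"delta_pos": [0, -0.1, 0], "roll": 0, "gripper": -1}, {"delta_pos": [0, 0, 0], "roll": 0, "gripper": -1}]}}

```text
time: 27.68
ee_pos: [0.4696, 0.3137, 0.1206]
eef_rot: [3.138, 0.002, -0.251]
contact_force: [-1.1, -10.5, -0.8]
width: 0.0308
```

```bash
python3 -c "
from h import *
s=read_state();print(s['time'],s['ee_pos'],s['contact_force'])
print('d off',(np.array([.474,.3285])-s['ee_pos'][:2])@np.array([.249,.968]))
w=save('wrist','w22.png')
"
```

```text
27.675 [0.46963097 0.31373601 0.12056157] [ -1.08449438 -10.51558997  -0.75283684]
d off 0.015379434368644295
```

View pics/w22.png

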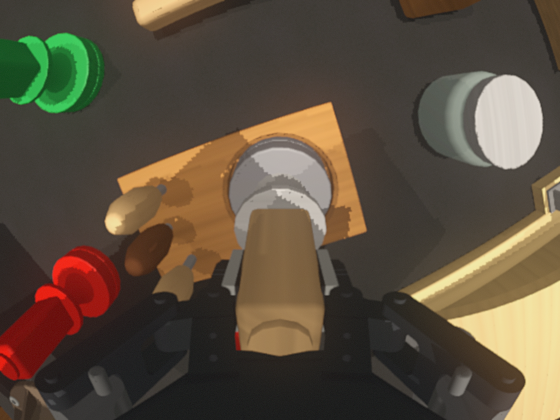

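>>> {"op": "servo_tool", "data": {"targets": [{"delta_pos": [0, -0.1, 0.01], "roll": 0, "gripper": -1}, {"delta_pos": [0, -0.1, 0.01], "roll": 0, "gripper": -1}, {"delta_pos": [0, -0.1, 0.02], "roll": 0, "gripper": -1}, {"delta_pos": [0, 0, 0], "roll": 0, "gripper": -1}]}}

```text
time: 28.22
ee_pos: [0.4728, 0.3258, 0.119]
eef_rot: [3.139, 0.001, -0.251]
contact_force: [-1.2, -7.1, -2.2]
width: 0.0306
```

```bash
python3 -c "
from h import *
s=read_state();print(s['time'],s['ee_pos'],s['contact_force'])
print('d off',(np.array([.474,.3285])-s['ee_pos'][:2])@np.array([.249,.968]))
w=save('wrist','w23.png')
"
```

```text
28.225 [0.4727987  0.32582365 0.11901496] [-1.23007074 -7.13622639 -2.24573668]
d off 0.0028898279907041825
```

View pics/w23.png

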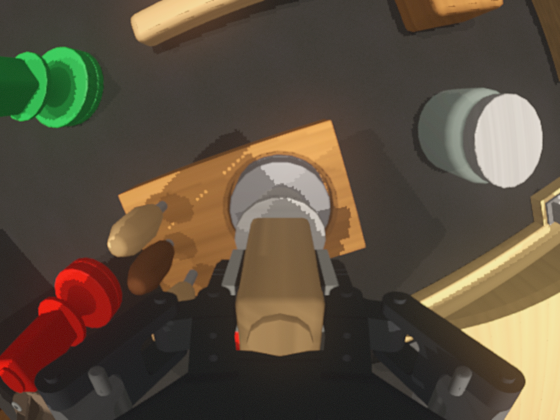

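>>> {"op": "servo_tool", "data": {"targets": [{"delta_pos": [0, -0.1, 0.03], "roll": 0, "gripper": -1}, {"delta_pos": [0, -0.05, 0.04], "roll": 0, "gripper": -1}, {"delta_pos": [0, 0.02, 0.04], "roll": 0, "gripper": -1}, {"delta_pos": [0, 0, 0.02], "roll": 0, "gripper": -1}, {"delta_pos": [0, 0, 0], "roll": 0, "gripper": -1}]}}

```text
time: 28.9
ee_pos: [0.4741, 0.3307, 0.114]
eef_rot: [3.139, 0.001, -0.251]
contact_force: [-2.2, -7.2, -0.0]
width: 0.0311
```

```bash
python3 -c "
from h import *
s=read_state();print(s['time'],s['ee_pos'],s['contact_force'])
print('d off',(np.array([.474,.3285])-s['ee_pos'][:2])@np.array([.249,.968]))
w=save('wrist','w24.png')
a=save('scene','s24.png')
cv2.imwrite('pics/c24.png',np.hstack([cv2.resize(a[220:320,280:380,::-1],(400,400),interpolation=cv2.INTER_CUBIC),cv2.resize(w[120:320,180:380,::-1],(400,400))]))
"
```

```text
28.9 [0.47408955 0.33073832 0.11397642] [-2.16753029 -7.17118024 -0.04412862]
d off -0.0021889889355992107
```

View pics/c24.png

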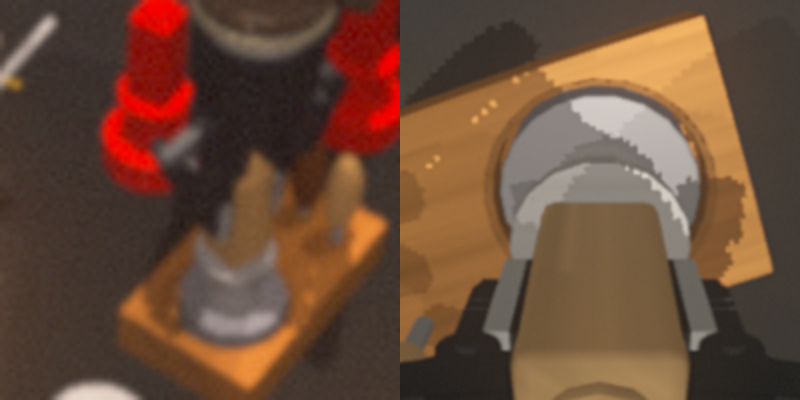

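>>> {"op": "servo_tool", "data": {"targets": [{"delta_pos": [0, 0, 0.05], "roll": 0, "gripper": -1}, {"delta_pos": [0, 0, 0.03], "roll": 0, "gripper": -1}, {"delta_pos": [0, 0.03, 0.02], "roll": 0, "gripper": -1}, {"delta_pos": [0, 0, 0], "roll": 0, "gripper": -1}]}}

```text
time: 29.5
ee_pos: [0.4744, 0.331, 0.1127]
eef_rot: [-3.141, -0.001, -0.252]
contact_force: [-6.9, -1.1, 25.0]
width: 0.0307
```

```bash
python3 -c "
from h import *
s=read_state();print(s['time'],s['ee_pos'],s['contact_force'],s['ft_torque'])
"
```

```text
29.5 [0.474424   0.33095866 0.1126713 ] [-6.88047769 -1.13749395 24.97213169] [-1.41199491  2.05022269 -0.02649851]
```

>>> {"op": "servo_tool", "data": {"targets": [{"delta_pos": [0, 0, -0.06], "roll": 0, "gripper": -1}, {"delta_pos": [0, 0, 0], "roll": 0, "gripper": -0.1}, {"delta_pos": [0, 0, 0], "roll": 0, "gripper": 0.3}, {"delta_pos": [0, 0, 0], "roll": 0, "gripper": 1}, {"delta_pos": [0, 0, 0], "roll": 0, "gripper": 1}, {"delta_pos": [0, 0, 0], "roll": 0, "gripper": 1}, {"delta_pos": [0, 0, 0], "roll": 0, "gripper": 1}]}}

```text
time: 30.38
ee_pos: [0.4744, 0.3304, 0.1124]
eef_rot: [3.142, -0.0, -0.252]
contact_force: [-0.7, -0.3, -0.0]
width: 0.0856
```

```bash
python3 -c "
from h import *
s=read_state();print(s['time'],s['ee_pos'],s['contact_force'],s['width'])
w=save('wrist','w25.png')
"
```

```text
30.375 [0.47435012 0.33041146 0.11243449] [-0.68857228 -0.34506532 -0.0173287 ] 0.08556581640475994
```

View pics/w25.png

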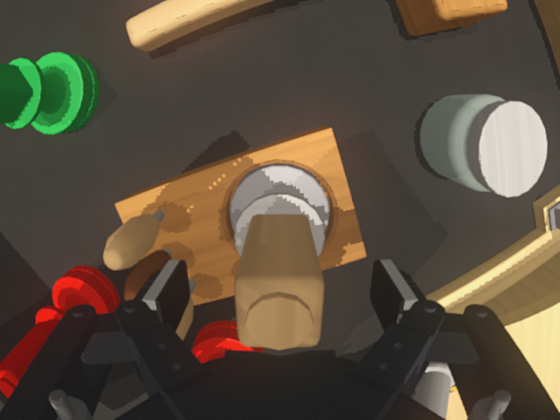

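Released, with the tool standing. Now I retract straight up and check.

>>> {"op": "servo_tool", "data": {"targets": [{"delta_pos": [0, 0, -0.3], "roll": 0, "gripper": 1}, {"delta_pos": [0, 0, -0.8], "roll": 0, "gripper": 1}, {"delta_pos": [0, 0, -0.9], "roll": 0, "gripper": 1}, {"delta_pos": [0, 0, -0.9], "roll": 0, "gripper": 1}, {"delta_pos": [0, 0, -0.9], "roll": 0, "gripper": 1}, {"delta_pos": [0, 0.4, -0.9], "roll": 0, "gripper": 1}, {"delta_pos": [0, 0.6, 0], "roll": 0, "gripper": 1}, {"delta_pos": [0, 0, 0], "roll": 0, "gripper": 1}]}}

```text
time: 31.42
ee_pos: [0.4641, 0.2908, 0.3018]
eef_rot: [-3.141, -0.001, -0.253]
contact_force: [-0.2, 1.0, -0.6]
width: 0.0854
```

```bash
python3 -c "
from h import *
s=read_state();print(s['time'],s['ee_pos'],s['contact_force'],s['width'])
w=save('wrist','w26.png');a=save('scene','s26.png')
cv2.imwrite('pics/c26.png',np.hstack([cv2.resize(a[170:310,170:390,::-1],(786,500),interpolation=cv2.INTER_CUBIC)]))
W=np.array([.474,.3285,.014])
print('exp end if centred',wproj(s,W+[0,0,.15]),'cup top',wproj(s,W+[0,0,.027]), 'guard',wproj(s,W+[0,0,.07]))
"
```

```text
31.425 [0.46406293 0.29084917 0.30177051] [-0.22652135  0.98479197 -0.58836291] 0.08537599800353675
exp end if centred (np.float64(279.72224720986907), np.float64(151.96976238139837)) cup top (np.float64(279.4878510341766), np.float64(139.7587301636286)) guard (np.float64(279.55188922300374), np.float64(143.08886839050774))
```

View pics/w26.png

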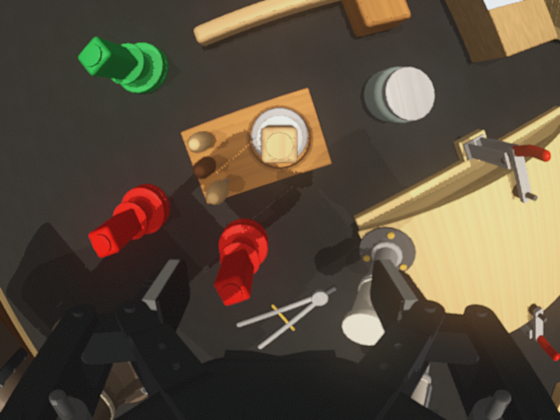

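View pics/c26.png

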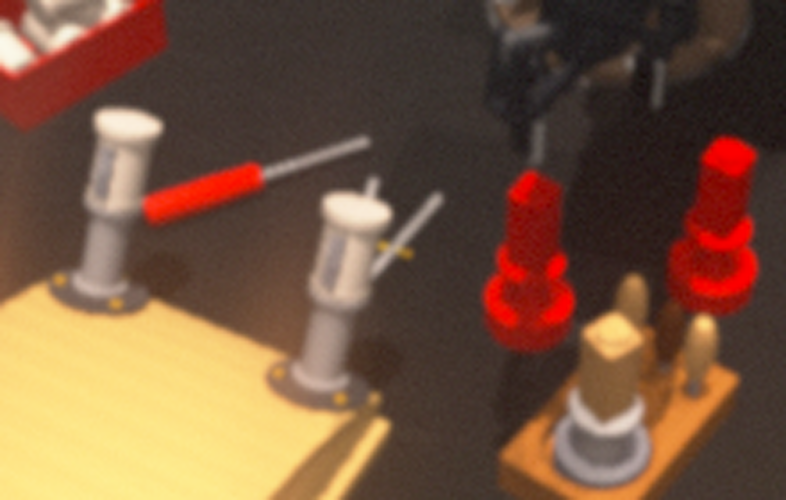

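```bash
python3 -c "
from plant import *
print(finish_job())"
```

```text
the job is handed in; nothing more can be done
None
```

Both near glides are pressed home, and the seating tool is back upright in its well and released. I handed the job in at about 31.5 s of the 50 s; no verdict came back.

**What I did:** The gripper could only point straight down, so I tilted the tool in the jaws. I gripped it lightly and levered the cup against the well's edge to about 28° to match the legs. I then pressed the left glide and the right glide along the leg axis. Afterwards I levered the tool upright again in the well, set it on the floor and let go.

**Last checks:**
- **Glides:** Both came to a hard stop, with the wrist force reaching 31 N on the left and 34 N on the right and no further movement. The stop was at the same depth within 0.2 mm on both. The pictures show no bare tube above either collar.
- **Tool:** It stands upright in the well, about 4–5 mm off-centre, which is resting against the well's side and inside the 8 mm limit. I judged the upright angle by eye in the pictures.
- **Gripper and bystanders:** The gripper is clear with zero load, and I saw nothing else shifted in the last pictures.

**What went less well:**
- **Jam while straightening:** The cup caught on the well's rim and the wrist force rose to about 90 N, under the 120 N limit. I lifted it, moved it a few millimetres and finished with 25 N or less.
- **Well position:** Two views disagreed by about 2 mm. I used the later one.

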